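Close up and pre-chill the toppings containers

TASK

Get the toppings rail ready for pre-chilling: stand every small steel container from the counter (three or four of them, not the big pans at the back) upright in the rail, find the matching lid for each one in the crate and set it on so that it sits flat with its plug inside the rim. When all the containers are in and covered, push the rail's toggle switch fully over to on. Leave the ring cutter, the scoop and the spoons in the crate, and don't knock over the bottles, jar or paper cup.

Things in the scene. Friction and masses are not known exactly. Their poses are not given: they have to be found in the camera images.
- rail_floor (a point): centre of the inner floor of the chilled toppings rail, a fixed long white base with a shallow steel tray on top: tray 150 mm (x) by 400 mm (y) outside, 138 by 388 mm inside; this floor is 26 mm above the table and the tray's walls stand 22 mm above the floor. x across the rail, y along it
- switch (a joint): toggle lever of the rail's switch, on a small grey block on the table by the rail's end: 0 = off (leaning to the rail's -x, towards the robot), 1.0 rad = fully on (leaning away from the robot); it stays where it is left
- switch_tip (a point): free end of the toggle lever
- crate: open grey plastic crate, fixed, 250 mm (x) by 312 mm (y), 55 mm high, walls and floor 5 mm; holds the jumbled lids and a few tools. Origin at the centre of its underside
- tub_small: small round container, 54 mm across, plain brushed-steel open container, 66 mm high, walls 3 mm; origin at the centre of its underside, z up; about 0.2 kg. None at the start if absent. 
- tub_large: large round container, 68 mm across, plain brushed-steel open container, 66 mm high, walls 3 mm; origin at the centre of its underside, z up; about 0.2 kg. None at the start if absent. 
- tub_square: square container, 58 by 58 mm, plain brushed-steel open container, 66 mm high, walls 3 mm; origin at the centre of its underside, z up; about 0.2 kg. None at the start if absent. 
- tub_oblong: oblong container, 50 mm along its x by 84 mm along its y, plain brushed-steel open container, 66 mm high, walls 3 mm; origin at the centre of its underside, z up; about 0.2 kg. None at the start if absent. 
- lid_small: small round lid, flange 56 mm across, knob 20 mm across, plain steel, black handle on top, lying handle up in the crate, 70 g. Origin: centre of the plug's underside, z up. From there up: plug 0-4 mm (drops into the container with 3 mm play each side), flange 4-8 mm (rests on the rim), handle 8-30 mm. Seated, its origin is 62 mm above its container's.
- lid_large: large round lid, flange 70 mm across, knob 20 mm across, plain steel, black handle on top, lying handle up in the crate, 70 g. Origin: centre of the plug's underside, z up. From there up: plug 0-4 mm (drops into the container with 3 mm play each side), flange 4-8 mm (rests on the rim), handle 8-30 mm. Seated, its origin is 62 mm above its container's.
- lid_square: square lid, flange 60 by 60 mm, bar handle 16 mm wide (x) and 34 mm long (y), plain steel, black handle on top, lying handle up in the crate, 70 g. Origin: centre of the plug's underside, z up. From there up: plug 0-4 mm (drops into the container with 3 mm play each side), flange 4-8 mm (rests on the rim), handle 8-30 mm. Seated, its origin is 62 mm above its container's.
- lid_oblong: oblong lid, flange 52 mm (x) by 86 mm (y), bar handle 16 mm wide (x) and 34 mm long (y), plain steel, black handle on top, lying handle up in the crate, 70 g. Origin: centre of the plug's underside, z up. From there up: plug 0-4 mm (drops into the container with 3 mm play each side), flange 4-8 mm (rests on the rim), handle 8-30 mm. Seated, its origin is 62 mm above its container's.
- cutter_ring: steel ring cutter, 60 mm across, 28 mm high, in the crate; origin at the centre of its underside
- scoop: small steel measuring scoop in the crate, cup 48 mm across and 28 mm high, handle reaching 46 mm from the cup's axis along its x; origin at the centre of the cup's underside
- spoon_a: small steel spoon lying in the crate, 100 mm long, 20 mm wide, 7 mm high; origin under its middle, x along it
- spoon_b: another small steel spoon in the crate, the same
- sauce_a: sauce squeeze bottle, 62 mm across, 188 mm high; origin under its centre (bystander)
- sauce_b: sauce squeeze bottle, 62 mm across, 188 mm high; origin under its centre (bystander)
- sauce_c: sauce squeeze bottle, 62 mm across, 188 mm high; origin under its centre (bystander)
- jar: jar of spread, 72 mm across, 85 mm high; origin under its centre (bystander)
- paper_cup: empty paper cup, 84 mm across, 75 mm high; origin under its centre (bystander)

How it is judged:
By the outcome, as a careful person would: the job done as asked, in the order asked, and still so for the second after the job is handed in, with the robot touching nothing.
Of tub_small, tub_large, tub_square, tub_oblong only 3 to 4 are there at a start; the rules pass over those that are not, and their reading is None.
At some moment in a run one of tub_small, tub_large, tub_square, tub_oblong may be knocked a few centimetres aside while the robot is not near it.
It also fails if it takes over 210 s, if anything falls off the work surface, if the arm or the gripper's body presses on something with over 40 N, if the wrist force passes 120 N, or if a joint passes its speed limit or range.

ROBOT

A 7-joint arm with a two-finger parallel gripper is mounted at the origin on the work surface. World frame = base frame: x ahead of the robot, y to its left, z up, the work surface at z = 0. Lengths are in m, angles in rad, forces in N, time in s.
With the tool pointing down it reaches from about 0.4 to 0.85 m from the base axis. Payload 10.4 kg.
Tool frame: the origin (TCP) lies midway between the tips of the shut fingers; the grasp point (between the pads) lies 19 mm behind it (env.tcp_to_grasp is the distance from the TCP to the grasp point, in m); z points along the fingers, y is the line along which they close (so a half turn about z gives the same grasp; the last joint's range is limited). The gripper opens to 85 mm and grips with 20 to 120 N. Pads are 22 mm wide; open, the fingers measure 114 mm over their backs; the gripper's body (76 mm by 85 mm) begins 54 mm behind the grasp point. The pads swing forward as they close: fully open they stand 13 mm farther back than shut.
Start: joints at [-1.238, 0.332, -0.065, 1.46, 0.022, 1.35, -0.088], TCP at [0.218, 0.586, 0.201] pointing down, gripper open.
Joint ranges: [-2.6, 2.6], [-0.5, 2.12], [-1.47, 1.34], [0.16, 2.42], [-1.27, 4.41], [0.06, 2.06], [-2.6, 2.6]. Speed limits (rad/s): [2.22, 2.22, 2.79, 2.79, 3.14, 3.14, 3.14].

INTERFACE

Orientations are given as a unit quaternion [w, x, y, z].
In Python, from workcell import get_obs, grab_frame, calibration, ticket, spotter, env gives the robot as it stands.
- The arm moves only by the shell command python3 -m pendant 'ROWS' [OPENING] [FORCE]. ROWS is JSON, a list of rows, each an object with "translation": the shift along the tool's x, y, z in cm, a list of three; "turn": the turn, a rotation vector about the tool's x, y, z in degrees, a list of three. A call has 1 to 12 rows; each row shifts and turns the commanded pose from where the row before left it, along the tool's axes as they then stand; what a row does not reach is not made up. A row lasts 1/12 s, in which the tool goes at most 41.7 mm and 7.16 degrees, less where a joint would pass 70% of its speed; a pose out of reach is approached as far as the arm can. A call with a gripper value outside its range is refused whole. OPENING is the opening, from 0 (shut) to 1 (fully open), set as the call begins (- or left out, the last holds). The fingers move at their own pace and stop on an object; FORCE is the grip in N (left out, the last holds). Time passes only in rows, so rows that do not move let the fingers close. It gives the time, the measured TCP pose, the force, the opening and the grip force at its end, in the units of the state.
- get_obs(): the state, without advancing time (a new reading comes with each control period).
- grab_frame(name): name is "scene" or "top"; returns (picture, depth): 420x560x3 uint8, red, green, blue; 420x560 float32, m along the optical axis (not along the pixel's ray), 0 where there is no reading.
- calibration(name): a dict with "intrinsics" (3x3 intrinsics, pixels), "R" (3x3) and "t" (3): a world point X has camera coordinates R X + t. Camera axes: x right, y down, z forward; pixel columns grow to the right and rows downward; lengths in m; the calibration is good to about 2 mm. A picture is of the moment at which its call begins. calibration takes no time and is no camera call.
- ticket.sign_off(): hands the job in; it is judged then, once.
Trained networks look in the newest picture that a camera, given by its name, has taken for a name from the list of things; names that differ only in an ending like _2 or _b are one class to them, and where a whole thing is asked for, a point or a joint stands for the part that bears it (a point fixed in the world has none). Each returns a list of dicts, best first, with "score" (0 to 1); they miss things now and then, are a little off and sometimes report something else, mostly with a low value. They report only what shows in the picture. A call takes as long as a camera call.
- spotter.look_for(target, camera): "extent" ([left, top, right, bottom] in pixels, round what is visible of it).
- spotter.regions_of(target, camera): "region" (420x560 bool, what is visible of it) and "extent" ([left, top, right, bottom] in pixels, round what is visible of it).
The state is a dict: "t": time; "joints": joint angles; "joint_vel": joint speeds; "joint_efforts": joint torques, N m; "ee_pos": TCP position; "tool_rot": TCP orientation; "wrist_force": force on the tool from outside, world axes, zero at the start; "moment": the same for the moment, N m; "opening": finger opening in m; "gripper_force": force on a finger pad.
Only numpy, scipy, OpenCV 4.12 (cv2) and the standard library are available. Lean on these libraries where they do the work, as an engineer would, in place of code of your own. Each camera call takes 0.05 s, during which the arm holds its last target. There are 200 camera calls.

## Working session

There is one attempt and no reset: what is moved stays moved. The work goes in short steps, Python scripts to look and compute and a shell command to move; the robot and the scene stay as the last step left them, time stands still between calls to the robot, and variables do not carry over. Pictures are saved under pics/ and viewed, at most 14 in all, crops included, and the job is handed in when it is done.

```bash
ls; mkdir -p pics; python3 - <<'E'
from workcell import *
import cv2,numpy as np
o=get_obs();print({k:np.round(v,3).tolist() if not isinstance(v,str) else v for k,v in o.items()}, env.tcp_to_grasp)
for n in("top","scene"):
    p,d=grab_frame(n);cv2.imwrite(f"pics/{n}0.png",p[:,:,::-1]);c=calibration(n);print(n,c["intrinsics"].tolist(),np.round(c["R"],3).tolist(),(-c["R"].T@c["t"]).round(3))
E
```

```text
pics
{'t': 0.0, 'joints': [-1.238, 0.333, -0.065, 1.461, 0.022, 1.35, -0.089], 'joint_vel': [0.001, 0.0, 0.0, -0.003, 0.002, 0.001, -0.001], 'joint_efforts': [-0.0, -62.544, 0.049, -39.162, 0.016, 0.01, -0.0], 'ee_pos': [0.218, 0.585, 0.2], 'tool_rot': [-0.0, 0.177, 0.984, -0.001], 'wrist_force': [-1.03, 0.159, 0.692], 'moment': [0.015, -0.037, -0.021], 'gripper_force': 0.0, 'opening': 0.086} 0.0187
top [[420.78502822945774, 0.0, 285.1247417717077], [0.0, 420.78502822945774, 207.9911608849609], [0.0, 0.0, 1.0]] [[0.114, -0.993, 0.003], [-0.967, -0.112, -0.229], [0.228, 0.023, -0.973]] [ 0.282 -0.01   1.273]
scene [[433.91470144904764, 0.0, 280.0109107599796], [0.0, 433.91470144904764, 209.7046143625339], [0.0, 0.0, 1.0]] [[-0.879, 0.477, 0.004], [0.314, 0.586, -0.747], [-0.358, -0.655, -0.665]] [0.953 0.713 0.801]
```

View pics/top0.png

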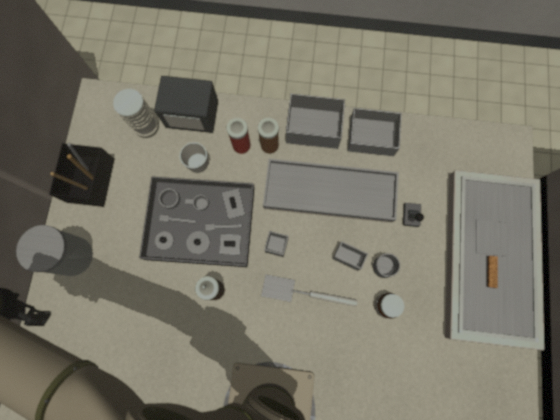

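View pics/scene0.png

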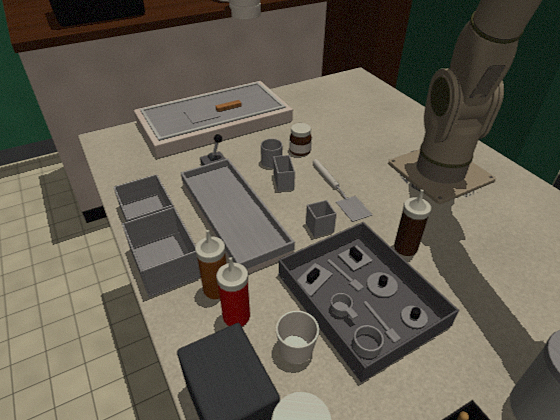

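The top picture shows three tubs: square (276,244), oblong (349,256) and a round one (386,264). The lids are rounds at (164,240) and (198,242), square at (230,244) and oblong at (232,204). The rail is centred near (330,190), and the switch is at (413,215).

```bash
cat > h.py <<'E'
from workcell import *
import numpy as np, cv2
def cloud(cam,d):
    c=calibration(cam);K=c["intrinsics"];v,u=np.mgrid[:d.shape[0],:d.shape[1]]
    P=np.stack([(u-K[0,2])/K[0,0]*d,(v-K[1,2])/K[1,1]*d,d],-1)
    return (P-c["t"])@c["R"]          # R^T (P-t)
def find(name,cam,W,d,zlo,zhi,minscore=0.2,n=2):
    for r in spotter.regions_of(name,cam)[:n]:
        if r["score"]<minscore: continue
        m=r["region"]&(d>0); P=W[m]; Q=P[(P[:,2]>zlo)&(P[:,2]<zhi)]
        if len(Q)<4: print(name,cam,r["score"],"few",r["extent"]);continue
        (cx,cy),(w,h),a=cv2.minAreaRect((Q[:,:2]*1000).astype(np.float32))
        if w>h: w,h,a=h,w,a+90   # a: now direction of the SHORT side ; long side = a+90
        print(f"{name:11s} {cam} s={r['score']:.2f} n={len(Q)} c=({cx:.0f},{cy:.0f}) short={w:.0f} long={h:.0f} shortdir={a:.0f} z={np.percentile(Q[:,2],[5,50,95]).round(3)} ext={np.round(r['extent'])}")
E
python3 - <<'E'
from h import *
for cam in("top","scene"):
    p,d=grab_frame(cam);W=cloud(cam,d)
    for n in("tub_small","tub_large","tub_square","tub_oblong"): find(n,cam,W,d,.058,.075)
    for n in("lid_small","lid_large","lid_square","lid_oblong"):
        find(n,cam,W,d,.006,.024); find(n,cam,W,d,.028,.045)
    for n in("sauce_a","jar","paper_cup"): find(n,cam,W,d,.06,.2,n=4)
    find("switch",cam,W,d,.0,.2)
    find("cutter_ring",cam,W,d,.0,.2);find("scoop",cam,W,d,.0,.2);find("crate",cam,W,d,.045,.065,n=1);
    if cam=="top":
        m=(W[...,2]>.042)&(W[...,2]<.056)&(d>0)
        m[:, :262]=0;m[:,400:]=0;m[:158]=0;m[222:]=0
        Q=W[m]
        print("rail walls",len(Q),cv2.minAreaRect((Q[:,:2]*1000).astype(np.float32)))
E
```

```text
tub_large   top s=0.71 n=103 c=(434,-293) short=65 long=67 shortdir=51 z=[0.059 0.065 0.07 ] ext=[371. 252. 399. 281.]
tub_square  top s=0.83 n=100 c=(462,32) short=57 long=59 shortdir=82 z=[0.06  0.066 0.07 ] ext=[266. 232. 287. 258.]
tub_oblong  top s=0.68 n=102 c=(450,-186) short=49 long=83 shortdir=161 z=[0.059 0.065 0.071] ext=[333. 243. 368. 269.]
tub_oblong top 0.52 few [204.9, 225.1, 242.1, 228.0]
lid_small   top s=0.65 n=200 c=(438,372) short=51 long=51 shortdir=34 z=[0.01  0.014 0.018] ext=[157. 232. 174. 247.]
lid_small   top s=0.65 n=36 c=(436,371) short=17 long=18 shortdir=5 z=[0.03  0.034 0.038] ext=[157. 232. 174. 247.]
lid_large   top s=0.78 n=363 c=(444,269) short=65 long=67 shortdir=13 z=[0.01  0.014 0.018] ext=[184. 230. 213. 252.]
lid_large   top s=0.63 n=2504 c=(502,271) short=247 long=310 shortdir=3 z=[0.006 0.008 0.018] ext=[138. 174. 253. 265.]
lid_large   top s=0.78 n=36 c=(442,268) short=17 long=18 shortdir=95 z=[0.029 0.035 0.04 ] ext=[184. 230. 213. 252.]
lid_large   top s=0.63 n=400 c=(503,271) short=248 long=310 shortdir=3 z=[0.029 0.036 0.044] ext=[138.
[... 3733 characters left out ...]
.53 n=90 c=(434,-278) short=66 long=97 shortdir=6 z=[0.06  0.064 0.066] ext=[260. 138. 284. 170.]
switch      scene s=0.62 n=93 c=(582,-364) short=24 long=27 shortdir=59 z=[0.043 0.086 0.099] ext=[217. 132. 223. 156.]
cutter_ring scene s=0.93 n=489 c=(568,374) short=59 long=69 shortdir=11 z=[0.007 0.023 0.033] ext=[356. 327. 383. 358.]
cutter_ring scene s=0.55 n=1764 c=(696,316) short=80 long=81 shortdir=33 z=[0.004 0.042 0.074] ext=[275. 310. 322. 366.]
scoop       scene s=0.65 n=466 c=(560,290) short=48 long=68 shortdir=16 z=[0.006 0.022 0.033] ext=[330. 293. 359. 317.]
crate       scene s=0.88 n=1737 c=(504,274) short=252 long=314 shortdir=3 z=[0.046 0.052 0.055] ext=[277. 222. 460. 381.]
```

```bash
cat >> h.py <<'E'
from scipy.spatial.transform import Rotation as Rn
def go(x,y,z,hy,label=""):
    """from the measured pose: turn about tool z (deg), then shift (cm) in tool axes after that turn; hy = heading of tool y, deg"""
    o=get_obs();q=o["tool_rot"];M=Rn.from_quat([q[1],q[2],q[3],q[0]]).as_matrix()
    h=np.degrees(np.arctan2(M[1,1],M[0,1]));t=-((hy-h+90)%180-90)
    a=np.radians(h-t);Y=np.array([np.cos(a),np.sin(a),0]);X=np.array([-np.sin(a),np.cos(a),0])
    D=(np.array([x,y,z])/1000-o["ee_pos"])*100
    tilt=np.degrees(np.arccos(-M[2,2]))
    print(f"{label} t={o['t']:.1f} tcp={np.round(o['ee_pos']*1000 if hasattr(o['ee_pos'],'shape') else np.array(o['ee_pos'])*1000)} h={h:.1f} tilt={tilt:.1f} j7={o['joints'][6]:.2f} | turn z {t:.1f} then tool x {D@X:.2f} y {D@Y:.2f} z {-D[2]:.2f} cm")
E
python3 -m pendant '[{"translation":[0,0,-3],"turn":[0,0,0]},{"translation":[0,0,-3],"turn":[0,0,0]},{"translation":[0,0,0],"turn":[0,0,7]},{"translation":[0,0,0],"turn":[0,0,7]},{"translation":[0,0,0],"turn":[0,0,7]},{"translation":[0,0,0],"turn":[0,0,7]},{"translation":[0,0,0],"turn":[0,0,7]},{"translation":[0,0,0],"turn":[0,0,7]},{"translation":[0,0,0],"turn":[0,0,7]},{"translation":[0,0,0],"turn":[0,0,7]},{"translation":[0,0,0],"turn":[0,0,7]},{"translation":[0,0,0],"turn":[0,0,7]}]' 1
python3 -m pendant '[{"translation":[-2.8,2,0],"turn":[0,0,0]},{"translation":[-2.8,2,0],"turn":[0,0,0]},{"translation":[-2.8,2,0],"turn":[0,0,0]},{"translation":[-2.8,2,0],"turn":[0,0,0]},{"translation":[-2.8,2,0],"turn":[0,0,0]},{"translation":[-2.8,2,0],"turn":[0,0,0]},{"translation":[-2.8,2,0],"turn":[0,0,0]},{"translation":[-2.8,2,0],"turn":[0,0,0]},{"translation":[-2.8,2,0],"turn":[0,0,0]},{"translation":[-2.8,2,0],"turn":[0,0,0]},{"translation":[-2.8,2,0],"turn":[0,0,0]},{"translation":[-2.8,2,0],"turn":[0,0,0]}]'
python3 -c "
from h import *
go(434,-293,150,0)"
```

```text
t: 3.1
ee_pos: [0.2177, 0.5859, 0.2612]
tool_rot: [-0.0, 0.712, 0.703, 0.0]
wrist_force: [0.8, 0.5, 0.7]
opening: 0.0853
gripper_force: 0.0
t: 4.1
ee_pos: [0.4561, 0.2468, 0.2615]
tool_rot: [-0.0, 0.709, 0.705, 0.0]
wrist_force: [0.7, 0.6, 0.7]
opening: 0.0855
gripper_force: 0.0
 t=4.1 tcp=[456. 247. 261.] h=-0.4 tilt=0.0 j7=-0.57 | turn z -0.4 then tool x -53.98 y -2.21 z 11.15 cm
```

```bash

python3 -m pendant '[{"translation":[-3.6,-0.15,0],"turn":[0,0,0]},{"translation":[-3.6,-0.15,0],"turn":[0,0,0]},{"translation":[-3.6,-0.15,0],"turn":[0,0,0]},{"translation":[-3.6,-0.15,0],"turn":[0,0,0]},{"translation":[-3.6,-0.15,0],"turn":[0,0,0]},{"translation":[-3.6,-0.15,0],"turn":[0,0,0]},{"translation":[-3.6,-0.15,0],"turn":[0,0,0]},{"translation":[-3.6,-0.15,0],"turn":[0,0,0]},{"translation":[-3.6,-0.15,0],"turn":[0,0,0]},{"translation":[-3.6,-0.15,0],"turn":[0,0,0]},{"translation":[-3.6,-0.15,0],"turn":[0,0,0]},{"translation":[-3.6,-0.15,0],"turn":[0,0,0]}]'
python3 -c "
from h import *
for cam in ('top','scene'):
    p,d=grab_frame(cam);W=cloud(cam,d)
    for n in('tub_large','tub_oblong','tub_square'):find(n,cam,W,d,.056,.075,n=1)
go(434,-292,20,0)"
```

```text
t: 5.1
ee_pos: [0.434, -0.1854, 0.2615]
tool_rot: [0.0, 0.71, 0.705, 0.001]
wrist_force: [1.2, 0.6, -1.1]
opening: 0.0855
gripper_force: 0.0
tub_oblong  top s=0.87 n=100 c=(451,-186) short=51 long=82 shortdir=161 z=[0.058 0.065 0.07 ] ext=[332. 242. 360. 271.]
tub_square  top s=0.67 n=90 c=(461,32) short=57 long=58 shortdir=82 z=[0.057 0.065 0.07 ] ext=[264. 234. 284. 259.]
tub_large   scene s=0.70 n=131 c=(441,-285) short=66 long=91 shortdir=127 z=[0.056 0.061 0.066] ext=[261. 136. 282. 170.]
tub_oblong  scene s=0.77 n=152 c=(450,-185) short=50 long=90 shortdir=161 z=[0.057 0.062 0.067] ext=[273. 156. 297. 191.]
tub_square  scene s=0.68 n=156 c=(450,-185) short=50 long=90 shortdir=161 z=[0.057 0.062 0.067] ext=[275. 154. 296. 192.]
 t=5.5 tcp=[ 435. -182.  261.] h=-0.3 tilt=0.0 j7=0.23 | turn z -0.3 then tool x -10.96 y -0.08 z 24.11 cm
```

```bash

python3 -m pendant '[{"translation":[-3.6,0,0],"turn":[0,0,0]},{"translation":[-3.6,0,0],"turn":[0,0,0]},{"translation":[-3.65,-0.1,0],"turn":[0,0,0]},{"translation":[0,0,3],"turn":[0,0,0]},{"translation":[0,0,3],"turn":[0,0,0]},{"translation":[0,0,3],"turn":[0,0,0]},{"translation":[0,0,3],"turn":[0,0,0]},{"translation":[0,0,3],"turn":[0,0,0]},{"translation":[0,0,3],"turn":[0,0,0]},{"translation":[0,0,2],"turn":[0,0,0]},{"translation":[0,0,2],"turn":[0,0,0]},{"translation":[0,0,2],"turn":[0,0,0]}]' 1
python3 -m pendant '[{"translation":[0,0,1.55],"turn":[0,0,0]},{"translation":[0,0,1.5],"turn":[0,0,0]},{"translation":[0,0,0],"turn":[0,0,0]}]'
python3 -m pendant '[{"translation":[0,0,0],"turn":[0,0,0]},{"translation":[0,0,0],"turn":[0,0,0]},{"translation":[0,0,0],"turn":[0,0,0]},{"translation":[0,0,0],"turn":[0,0,0]},{"translation":[0,0,0],"turn":[0,0,0]},{"translation":[0,0,0],"turn":[0,0,0]}]' 0 40
python3 -m pendant '[{"translation":[0,0,-2],"turn":[0,0,0]},{"translation":[0,0,-3],"turn":[0,0,0]},{"translation":[0,0,-3],"turn":[0,0,0]}]'
python3 -c "
from h import *
go(647,-230,100,0)"
```

```text
t: 6.5
ee_pos: [0.433, -0.2909, 0.0197]
tool_rot: [-0.001, 0.709, 0.705, 0.0]
wrist_force: [0.4, 0.8, 0.2]
opening: 0.0856
gripper_force: 0.0
t: 6.75
ee_pos: [0.4317, -0.2901, -0.0119]
tool_rot: [-0.002, 0.709, 0.705, -0.001]
wrist_force: [-1.0, 0.7, -0.7]
opening: 0.0852
gripper_force: 0.0
t: 7.25
ee_pos: [0.4336, -0.292, -0.0084]
tool_rot: [0.0, 0.709, 0.705, 0.001]
wrist_force: [-1.3, 1.8, 6.8]
opening: 0.0674
gripper_force: 46.3
t: 7.5
ee_pos: [0.4318, -0.2919, 0.0712]
tool_rot: [-0.001, 0.71, 0.705, -0.001]
wrist_force: [0.2, 0.1, -1.8]
opening: 0.0679
gripper_force: 46.9
 t=7.5 tcp=[ 432. -292.   71.] h=-0.4 tilt=0.1 j7=0.78 | turn z -0.4 then tool x 6.19 y 21.52 z -2.88 cm
```

The summed descent was too low, though it did no harm, so I'll set the tub back down and regrasp higher.

```bash

python3 -m pendant '[{"translation":[0,0,3],"turn":[0,0,0]},{"translation":[0,0,3],"turn":[0,0,0]},{"translation":[0,0,1.95],"turn":[0,0,0]},{"translation":[0,0,0],"turn":[0,0,0]}]'
python3 -m pendant '[{"translation":[0,0,0],"turn":[0,0,0]},{"translation":[0,0,0],"turn":[0,0,0]},{"translation":[0,0,0],"turn":[0,0,0]},{"translation":[0,0,-1.5],"turn":[0,0,0]},{"translation":[0,0,-1.5],"turn":[0,0,0]}]' 1
python3 -m pendant '[{"translation":[0,0,0],"turn":[0,0,0]},{"translation":[0,0,0],"turn":[0,0,0]},{"translation":[0,0,0],"turn":[0,0,0]},{"translation":[0,0,0],"turn":[0,0,0]},{"translation":[0,0,0],"turn":[0,0,0]},{"translation":[0,0,0],"turn":[0,0,0]}]' 0 40
python3 -m pendant '[{"translation":[0,0,-2],"turn":[0,0,0]},{"translation":[0,0,-3],"turn":[0,0,0]},{"translation":[0,0,-3],"turn":[0,0,0]}]'
python3 -c "
from h import *
go(647,-230,100,0)
p,d=grab_frame('scene');cv2.imwrite('pics/s1.png',p[60:320,80:460,::-1])"
```

```text
t: 7.83
ee_pos: [0.4323, -0.2918, -0.0106]
tool_rot: [-0.001, 0.709, 0.705, -0.0]
wrist_force: [-0.2, 0.7, -2.7]
opening: 0.0682
gripper_force: 46.8
t: 8.25
ee_pos: [0.4324, -0.2919, 0.0216]
tool_rot: [-0.0, 0.71, 0.705, -0.0]
wrist_force: [0.5, -0.3, 0.9]
opening: 0.0854
gripper_force: 0.0
t: 8.75
ee_pos: [0.4337, -0.2926, 0.0229]
tool_rot: [0.001, 0.71, 0.705, 0.001]
wrist_force: [-6.9, 5.3, 30.9]
opening: 0.0662
gripper_force: 36.4
t: 9.0
ee_pos: [0.4317, -0.2915, 0.101]
tool_rot: [-0.001, 0.71, 0.705, -0.001]
wrist_force: [0.5, -0.2, -2.8]
opening: 0.0657
gripper_force: 45.5
 t=9.0 tcp=[ 432. -292.  101.] h=-0.4 tilt=0.2 j7=0.75 | turn z -0.4 then tool x 6.15 y 21.53 z 0.10 cm
```

View pics/s1.png

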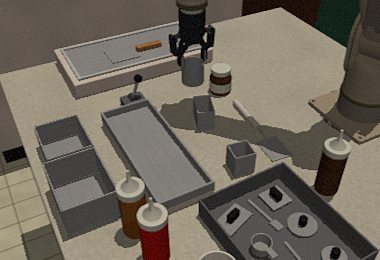

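The large tub is gripped and lifted, hanging level in the gripper at crop pixel (193,70).

```bash

python3 -m pendant '[{"translation":[1,3.2,0],"turn":[0,0,0]},{"translation":[1,3.2,0],"turn":[0,0,0]},{"translation":[1,3.2,0],"turn":[0,0,0]},{"translation":[1,3.2,0],"turn":[0,0,0]},{"translation":[1,3.2,0],"turn":[0,0,0]},{"translation":[1,3.2,0],"turn":[0,0,0]},{"translation":[0.15,2.3,0],"turn":[0,0,0]},{"translation":[0,0,2],"turn":[0,0,0]},{"translation":[0,0,2],"turn":[0,0,0]},{"translation":[0,0,1],"turn":[0,0,0]},{"translation":[0,0,0],"turn":[0,0,0]},{"translation":[0,0,0],"turn":[0,0,0]}]'
python3 -m pendant '[{"translation":[0,0,0.2],"turn":[0,0,0]},{"translation":[0,0,0.2],"turn":[0,0,0]},{"translation":[0,0,0],"turn":[0,0,0]}]'
```

```text
t: 10.05
ee_pos: [0.6476, -0.2318, 0.0502]
tool_rot: [-0.001, 0.71, 0.705, -0.0]
wrist_force: [-0.5, -0.0, -2.1]
opening: 0.0658
gripper_force: 51.0
t: 10.3
ee_pos: [0.6482, -0.2321, 0.0484]
tool_rot: [-0.0, 0.71, 0.705, 0.0]
wrist_force: [-4.9, 2.6, 10.0]
opening: 0.0662
gripper_force: 52.2
```

```bash

python3 -m pendant '[{"translation":[0,0,0],"turn":[0,0,0]},{"translation":[0,0,0],"turn":[0,0,0]},{"translation":[0,0,0],"turn":[0,0,0]},{"translation":[0,0,0],"turn":[0,0,0]},{"translation":[0,0,-2],"turn":[0,0,0]},{"translation":[0,0,-3],"turn":[0,0,0]},{"translation":[0,0,-3],"turn":[0,0,0]},{"translation":[0,0,-3],"turn":[0,0,0]},{"translation":[0,0,-3],"turn":[0,0,0]}]' 1
python3 -c "
from h import *
for cam in ('top','scene'):
    p,d=grab_frame(cam);W=cloud(cam,d)
    for n in('tub_large',):find(n,cam,W,d,.08,.1,n=2)
    for n in('tub_oblong','tub_square'):find(n,cam,W,d,.056,.075,n=1)
go(450,-185.5,120,-19);go(450,-185.5,20,-19)"
```

```text
t: 11.05
ee_pos: [0.648, -0.232, 0.1886]
tool_rot: [-0.0, 0.71, 0.705, -0.0]
wrist_force: [-0.2, 0.1, -0.3]
opening: 0.0851
gripper_force: 0.0
tub_oblong  top s=0.67 n=65 c=(444,-206) short=43 long=52 shortdir=71 z=[0.058 0.065 0.07 ] ext=[344. 251. 369. 269.]
tub_square  top s=0.57 n=53 c=(477,43) short=40 long=74 shortdir=34 z=[0.058 0.066 0.07 ] ext=[264. 233. 286. 251.]
tub_large   scene s=0.57 n=188 c=(648,-230) short=65 long=73 shortdir=5 z=[0.081 0.087 0.092] ext=[204. 157. 225. 194.]
tub_oblong scene 0.21 few [354.4, 327.6, 384.3, 357.6]
tub_square  scene s=0.88 n=202 c=(462,35) short=59 long=61 shortdir=172 z=[0.057 0.062 0.066] ext=[308. 202. 337. 238.]
 t=11.4 tcp=[ 648. -232.  186.] h=-0.4 tilt=0.1 j7=0.57 | turn z 18.6 then tool x -2.07 y -20.20 z 6.57 cm
 t=11.4 tcp=[ 648. -232.  186.] h=-0.4 tilt=0.1 j7=0.57 | turn z 18.6 then tool x -2.07 y -20.20 z 16.57 cm
```

```bash

python3 -m pendant '[{"translation":[0,0,0],"turn":[0,0,6.2]},{"translation":[0,0,0],"turn":[0,0,6.2]},{"translation":[0,0,0],"turn":[0,0,6.2]},{"translation":[-0.3,-3.4,0],"turn":[0,0,0]},{"translation":[-0.3,-3.4,0],"turn":[0,0,0]},{"translation":[-0.3,-3.4,0],"turn":[0,0,0]},{"translation":[-0.4,-3.4,0],"turn":[0,0,0]},{"translation":[-0.4,-3.4,0],"turn":[0,0,0]},{"translation":[-0.4,-3.2,0],"turn":[0,0,0]},{"translation":[0,0,3],"turn":[0,0,0]},{"translation":[0,0,3],"turn":[0,0,0]},{"translation":[0,0,0],"turn":[0,0,0]}]'
python3 -c "
from h import *
go(450,-185.5,20,-19)"
```

```text
t: 12.45
ee_pos: [0.4577, -0.1853, 0.1259]
tool_rot: [-0.002, 0.814, 0.581, 0.0]
wrist_force: [-1.7, 0.9, -1.3]
opening: 0.0854
gripper_force: 0.0
 t=12.4 tcp=[ 458. -185.  126.] h=-18.9 tilt=0.3 j7=0.15 | turn z 0.1 then tool x -0.27 y -0.72 z 10.59 cm
```

```bash

python3 -m pendant '[{"translation":[-0.25,-0.7,0],"turn":[0,0,0]},{"translation":[0,0,2],"turn":[0,0,0]},{"translation":[0,0,2],"turn":[0,0,0]},{"translation":[0,0,2],"turn":[0,0,0]},{"translation":[0,0,2],"turn":[0,0,0]},{"translation":[0,0,1.5],"turn":[0,0,0]},{"translation":[0,0,1],"turn":[0,0,0]},{"translation":[0,0,0],"turn":[0,0,0]}]'
python3 -m pendant '[{"translation":[0,0,0],"turn":[0,0,0]},{"translation":[0,0,0],"turn":[0,0,0]},{"translation":[0,0,0],"turn":[0,0,0]},{"translation":[0,0,0],"turn":[0,0,0]},{"translation":[0,0,0],"turn":[0,0,0]},{"translation":[0,0,0],"turn":[0,0,0]},{"translation":[0,0,0],"turn":[0,0,0]}]' 0 40
python3 -m pendant '[{"translation":[0,0,-2],"turn":[0,0,0]},{"translation":[0,0,-3],"turn":[0,0,0]},{"translation":[0,0,-3],"turn":[0,0,0]},{"translation":[0,0,0],"turn":[0,0,0]}]'
python3 -c "
from h import *
go(647,-118,100,0)"
```

```text
t: 13.12
ee_pos: [0.4513, -0.1887, 0.023]
tool_rot: [-0.0, 0.815, 0.58, -0.002]
wrist_force: [-0.9, 1.0, 0.9]
opening: 0.085
gripper_force: 0.0
t: 13.7
ee_pos: [0.4531, -0.1885, 0.0256]
tool_rot: [0.001, 0.814, 0.58, 0.0]
wrist_force: [-3.8, 1.1, 9.3]
opening: 0.0492
gripper_force: 39.9
t: 14.03
ee_pos: [0.4551, -0.1896, 0.1091]
tool_rot: [0.002, 0.815, 0.58, 0.003]
wrist_force: [1.7, 0.1, -1.3]
opening: 0.049
gripper_force: 44.3
 t=14.0 tcp=[ 455. -190.  109.] h=-19.1 tilt=0.4 j7=0.18 | turn z -19.1 then tool x 7.16 y 19.19 z 0.91 cm
```

```bash

python3 -m pendant '[{"translation":[0,0,0],"turn":[0,0,-6.4]},{"translation":[0,0,0],"turn":[0,0,-6.4]},{"translation":[0,0,0],"turn":[0,0,-6.3]},{"translation":[1.2,3.2,0],"turn":[0,0,0]},{"translation":[1.2,3.2,0],"turn":[0,0,0]},{"translation":[1.2,3.2,0],"turn":[0,0,0]},{"translation":[1.2,3.2,0],"turn":[0,0,0]},{"translation":[1.2,3.2,0],"turn":[0,0,0]},{"translation":[1.2,3.2,0],"turn":[0,0,0]},{"translation":[0,0,2.5],"turn":[0,0,0]},{"translation":[0,0,2],"turn":[0,0,0]},{"translation":[0,0,0],"turn":[0,0,0]}]'
python3 -m pendant '[{"translation":[0,0,0.4],"turn":[0,0,0]},{"translation":[0,0,0.2],"turn":[0,0,0]},{"translation":[0,0,0],"turn":[0,0,0]}]'
python3 -c "
from h import *
go(647,-118,50,0)"
```

```text
t: 15.03
ee_pos: [0.6423, -0.1151, 0.055]
tool_rot: [-0.002, 0.707, 0.708, -0.002]
wrist_force: [-0.2, 0.1, -2.7]
opening: 0.0485
gripper_force: 44.2
t: 15.28
ee_pos: [0.6448, -0.1164, 0.0544]
tool_rot: [0.001, 0.707, 0.707, 0.0]
wrist_force: [-0.3, -0.2, -1.5]
opening: 0.0485
gripper_force: 44.2
 t=15.3 tcp=[ 645. -116.   54.] h=0.0 tilt=0.1 j7=0.49 | turn z 0.0 then tool x -0.16 y 0.22 z 0.44 cm
```

```bash

python3 -m pendant '[{"translation":[0,0,0.2],"turn":[0,0,0]},{"translation":[0,0,0.2],"turn":[0,0,0]},{"translation":[0,0,0],"turn":[0,0,0]},{"translation":[0,0,0],"turn":[0,0,0]}]'
```

```text
t: 15.62
ee_pos: [0.6452, -0.1164, 0.0517]
tool_rot: [0.001, 0.707, 0.707, 0.001]
wrist_force: [-4.8, 2.2, 12.4]
opening: 0.0487
gripper_force: 45.9
```

```bash

python3 -m pendant '[{"translation":[0,0,0],"turn":[0,0,0]},{"translation":[0,0,0],"turn":[0,0,0]},{"translation":[0,0,0],"turn":[0,0,0]},{"translation":[0,0,0],"turn":[0,0,0]},{"translation":[0,0,-2],"turn":[0,0,0]},{"translation":[0,0,-3],"turn":[0,0,0]},{"translation":[0,0,-3],"turn":[0,0,0]},{"translation":[0,0,-3],"turn":[0,0,0]},{"translation":[0,0,-3],"turn":[0,0,0]},{"translation":[0,0,0],"turn":[0,0,0]}]' 1
python3 -c "
from h import *
for cam in ('top','scene'):
    p,d=grab_frame(cam);W=cloud(cam,d)
    for n in('tub_large','tub_oblong'):find(n,cam,W,d,.08,.1,n=1)
    for n in('tub_square',):find(n,cam,W,d,.056,.075,n=1)
go(462,33.5,20,-8)"
```

```text
t: 16.45
ee_pos: [0.6468, -0.1173, 0.1957]
tool_rot: [0.004, 0.707, 0.707, 0.002]
wrist_force: [0.2, 0.1, 0.5]
opening: 0.0854
gripper_force: 0.0
tub_large   top s=0.68 n=111 c=(647,-232) short=62 long=68 shortdir=51 z=[0.082 0.09  0.095] ext=[358. 180. 385. 208.]
tub_large   scene s=0.80 n=185 c=(660,-214) short=67 long=110 shortdir=142 z=[0.081 0.087 0.092] ext=[203. 158. 226. 192.]
tub_oblong  scene s=0.89 n=248 c=(641,-114) short=52 long=89 shortdir=1 z=[0.08  0.088 0.093] ext=[218. 178. 251. 224.]
tub_square  scene s=0.65 n=195 c=(461,34) short=61 long=64 shortdir=172 z=[0.057 0.062 0.066] ext=[308. 199. 336. 236.]
 t=16.9 tcp=[ 644. -116.  188.] h=0.0 tilt=0.1 j7=0.42 | turn z 8.0 then tool x 12.26 y -20.11 z 16.84 cm
```

```bash

python3 -m pendant '[{"translation":[0,0,0],"turn":[0,0,4]},{"translation":[0,0,0],"turn":[0,0,4]},{"translation":[1.75,-2.9,0],"turn":[0,0,0]},{"translation":[1.75,-2.9,0],"turn":[0,0,0]},{"translation":[1.75,-2.9,0],"turn":[0,0,0]},{"translation":[1.75,-2.9,0],"turn":[0,0,0]},{"translation":[1.75,-2.9,0],"turn":[0,0,0]},{"translation":[1.75,-2.9,0],"turn":[0,0,0]},{"translation":[1.75,-2.7,0],"turn":[0,0,0]},{"translation":[0,0,3],"turn":[0,0,0]},{"translation":[0,0,3],"turn":[0,0,0]},{"translation":[0,0,0],"turn":[0,0,0]}]'
python3 -c "
from h import *
go(462,33.5,20,-8)"
```

```text
t: 17.85
ee_pos: [0.469, 0.0259, 0.1267]
tool_rot: [-0.002, 0.754, 0.657, -0.002]
wrist_force: [-1.5, -0.5, -0.5]
opening: 0.0852
gripper_force: 0.0
 t=17.9 tcp=[469.  26. 127.] h=-7.9 tilt=0.3 j7=-0.22 | turn z 0.1 then tool x 0.65 y -0.80 z 10.67 cm
```

```bash

python3 -m pendant '[{"translation":[0,0,3],"turn":[0,0,0]},{"translation":[0,0,0],"turn":[0,0,0]},{"translation":[0,0,0],"turn":[0,0,0]},{"translation":[0,0,0],"turn":[0,0,0]}]'
python3 -c "
from h import *
go(462,33.5,20,-8)"
```

```text
t: 18.18
ee_pos: [0.4727, 0.0239, 0.1016]
tool_rot: [0.001, 0.755, 0.655, -0.001]
wrist_force: [0.1, 0.3, 0.6]
opening: 0.0853
gripper_force: 0.0
 t=18.2 tcp=[473.  24. 102.] h=-8.1 tilt=0.2 j7=-0.13 | turn z -0.1 then tool x 0.81 y -1.19 z 8.16 cm
```

```bash

python3 -m pendant '[{"translation":[0.8,-1.2,0],"turn":[0,0,0]},{"translation":[0,0,0],"turn":[0,0,0]},{"translation":[0,0,2],"turn":[0,0,0]},{"translation":[0,0,2],"turn":[0,0,0]},{"translation":[0,0,2],"turn":[0,0,0]},{"translation":[0,0,1.2],"turn":[0,0,0]},{"translation":[0,0,0.9],"turn":[0,0,0]},{"translation":[0,0,0],"turn":[0,0,0]}]'
python3 -m pendant '[{"translation":[0,0,0],"turn":[0,0,0]},{"translation":[0,0,0],"turn":[0,0,0]},{"translation":[0,0,0],"turn":[0,0,0]},{"translation":[0,0,0],"turn":[0,0,0]},{"translation":[0,0,0],"turn":[0,0,0]},{"translation":[0,0,0],"turn":[0,0,0]},{"translation":[0,0,0],"turn":[0,0,0]}]' 0 40
python3 -m pendant '[{"translation":[0,0,-2],"turn":[0,0,0]},{"translation":[0,0,-3],"turn":[0,0,0]},{"translation":[0,0,-3],"turn":[0,0,0]},{"translation":[0,0,0],"turn":[0,0,0]},{"translation":[0,0,0],"turn":[0,0,0]}]'
python3 -c "
from h import *
go(647,-8,100,0)"
```

```text
t: 18.85
ee_pos: [0.4612, 0.0341, 0.019]
tool_rot: [-0.0, 0.755, 0.656, -0.001]
wrist_force: [-0.4, -0.3, 0.3]
opening: 0.0852
gripper_force: 0.0
t: 19.43
ee_pos: [0.462, 0.0346, 0.0206]
tool_rot: [-0.0, 0.755, 0.656, 0.0]
wrist_force: [-3.9, 0.2, 8.6]
opening: 0.0568
gripper_force: 41.1
t: 19.85
ee_pos: [0.4624, 0.036, 0.1007]
tool_rot: [-0.001, 0.754, 0.656, 0.002]
wrist_force: [-0.2, 0.0, -1.8]
opening: 0.0572
gripper_force: 45.6
 t=19.9 tcp=[462.  36. 101.] h=-7.9 tilt=0.3 j7=-0.19 | turn z -7.9 then tool x -4.40 y 18.46 z 0.07 cm
```

```bash

python3 -m pendant '[{"translation":[0,0,0],"turn":[0,0,-4]},{"translation":[0,0,0],"turn":[0,0,-4]},{"translation":[-0.6,2.6,0],"turn":[0,0,0]},{"translation":[-0.6,2.6,0],"turn":[0,0,0]},{"translation":[-0.6,2.6,0],"turn":[0,0,0]},{"translation":[-0.6,2.6,0],"turn":[0,0,0]},{"translation":[-0.6,2.6,0],"turn":[0,0,0]},{"translation":[-0.6,2.6,0],"turn":[0,0,0]},{"translation":[-0.7,2.8,0],"turn":[0,0,0]},{"translation":[0,0,0],"turn":[0,0,0]},{"translation":[0,0,0],"turn":[0,0,0]},{"translation":[0,0,2],"turn":[0,0,0]}]'
python3 -m pendant '[{"translation":[0,0,2],"turn":[0,0,0]},{"translation":[0,0,1.2],"turn":[0,0,0]},{"translation":[0,0,0.3],"turn":[0,0,0]},{"translation":[0,0,0],"turn":[0,0,0]},{"translation":[0,0,0],"turn":[0,0,0]}]'
python3 -c "
from h import *
go(647,-8,46,0)"
```

```text
t: 20.85
ee_pos: [0.6419, -0.009, 0.0809]
tool_rot: [0.001, 0.708, 0.706, -0.0]
wrist_force: [-0.1, 0.5, -1.8]
opening: 0.057
gripper_force: 45.6
t: 21.27
ee_pos: [0.6392, -0.0078, 0.0445]
tool_rot: [-0.001, 0.708, 0.707, -0.001]
wrist_force: [-4.5, 0.7, 5.9]
opening: 0.0567
gripper_force: 50.5
 t=21.3 tcp=[639.  -8.  45.] h=-0.1 tilt=0.2 j7=0.35 | turn z -0.1 then tool x -0.02 y 0.78 z -0.15 cm
```

```bash

python3 -m pendant '[{"translation":[0,0,0],"turn":[0,0,0]},{"translation":[0,0,0],"turn":[0,0,0]},{"translation":[0,0,0],"turn":[0,0,0]},{"translation":[0,0,0],"turn":[0,0,0]},{"translation":[0,0,-2],"turn":[0,0,0]},{"translation":[0,0,-3],"turn":[0,0,0]},{"translation":[0,0,-3],"turn":[0,0,0]},{"translation":[0,0,-3],"turn":[0,0,0]},{"translation":[0,0,-3],"turn":[0,0,0]},{"translation":[0,0,0],"turn":[0,0,0]},{"translation":[0,0,0],"turn":[0,0,0]}]' 1
python3 -c "
from h import *
go(449,173.5,100,4)"
```

```text
t: 22.18
ee_pos: [0.6418, -0.008, 0.1863]
tool_rot: [0.001, 0.708, 0.707, 0.0]
wrist_force: [-0.8, -0.2, -0.4]
opening: 0.0849
gripper_force: 0.0
 t=22.2 tcp=[642.  -8. 186.] h=-0.1 tilt=0.1 j7=0.28 | turn z -4.1 then tool x 19.45 y -17.97 z 8.63 cm
```

```bash

python3 -m pendant '[{"translation":[0,0,0],"turn":[0,0,-4]},{"translation":[2.4,-2.25,0],"turn":[0,0,0]},{"translation":[2.4,-2.25,0],"turn":[0,0,0]},{"translation":[2.4,-2.25,0],"turn":[0,0,0]},{"translation":[2.4,-2.25,0],"turn":[0,0,0]},{"translation":[2.4,-2.25,0],"turn":[0,0,0]},{"translation":[2.4,-2.25,0],"turn":[0,0,0]},{"translation":[2.4,-2.25,0],"turn":[0,0,0]},{"translation":[2.4,-2.25,0],"turn":[0,0,0]},{"translation":[0,0,2],"turn":[0,0,0]},{"translation":[0,0,0],"turn":[0,0,0]},{"translation":[0,0,0],"turn":[0,0,0]}]' 0.6
python3 -c "
from h import *
for cam in ('top','scene'):
    p,d=grab_frame(cam);W=cloud(cam,d)
    cv2.imwrite(f'pics/{cam}2.png',p[:,:,::-1])
    for n in('tub_large','tub_oblong','tub_square'):find(n,cam,W,d,.08,.1,n=1)
    for n in('lid_square',): find(n,cam,W,d,.028,.045,n=2)
go(449,173.5,16,4)"
```

```text
t: 23.18
ee_pos: [0.4475, 0.171, 0.164]
tool_rot: [-0.0, 0.682, 0.731, -0.002]
wrist_force: [-0.2, -0.6, 1.1]
opening: 0.0514
gripper_force: 0.0
tub_large   top s=0.59 n=118 c=(647,-232) short=65 long=66 shortdir=141 z=[0.081 0.09  0.095] ext=[358. 177. 384. 206.]
tub_oblong  top s=0.67 n=147 c=(642,-115) short=51 long=82 shortdir=1 z=[0.081 0.09  0.095] ext=[316. 179. 348. 200.]
tub_square  top s=0.69 n=122 c=(639,-10) short=58 long=59 shortdir=89 z=[0.081 0.091 0.096] ext=[288. 174. 308. 201.]
lid_square  top s=0.47 n=12 c=(451,157) short=6 long=16 shortdir=113 z=[0.031 0.033 0.037] ext=[235. 232. 241. 253.]
tub_large   scene s=0.67 n=205 c=(658,-207) short=64 long=122 shortdir=157 z=[0.081 0.087 0.092] ext=[202. 160. 226. 194.]
tub_oblong  scene s=0.56 n=253 c=(642,-96) short=51 long=125 shortdir=179 z=[0.081 0.088 0.093] ext=[215. 179. 248. 221.]
tub_square  scene s=0.79 n=259 c=(639,-7) short=60 long=63 shortdir=179 z=[0.081 0.088 0.093] ext=[240. 204. 268. 242.]
lid_square  scene s=0.66 n=77 c=(449,176) short=18 long=34 shortdir=3 z=[0.029 0.033 0.036] ext=[344. 250. 372. 268.]
 t=23.7 tcp=[449. 171. 165.] h=3.9 tilt=0.1 j7=-0.37 | turn z -0.1 then tool x 0.27 y 0.05 z 14.88 cm
```

View pics/top2.png

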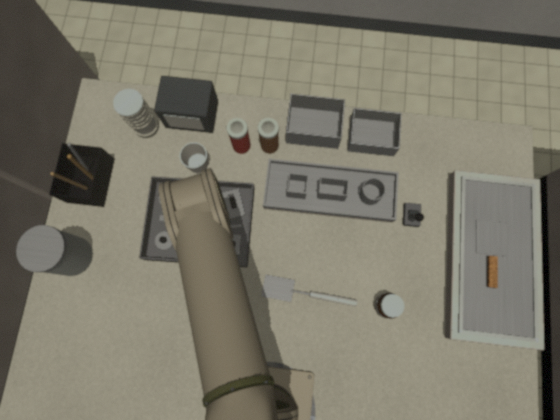

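All three tubs stand in the rail at (297,185), (332,188) and (371,191). The gripper is over the square lid.

```bash

python3 -m pendant '[{"translation":[0.25,0,0],"turn":[0,0,0]},{"translation":[0,0,3],"turn":[0,0,0]},{"translation":[0,0,3],"turn":[0,0,0]},{"translation":[0,0,3],"turn":[0,0,0]},{"translation":[0,0,2],"turn":[0,0,0]},{"translation":[0,0,2],"turn":[0,0,0]},{"translation":[0,0,1],"turn":[0,0,0]},{"translation":[0,0,0.75],"turn":[0,0,0]},{"translation":[0,0,0],"turn":[0,0,0]},{"translation":[0,0,0],"turn":[0,0,0]}]'
python3 -m pendant '[{"translation":[0,0,0],"turn":[0,0,0]},{"translation":[0,0,0],"turn":[0,0,0]},{"translation":[0,0,0],"turn":[0,0,0]},{"translation":[0,0,0],"turn":[0,0,0]},{"translation":[0,0,0],"turn":[0,0,0]},{"translation":[0,0,0],"turn":[0,0,0]},{"translation":[0,0,0],"turn":[0,0,0]}]' 0 40
python3 -m pendant '[{"translation":[0,0,-2],"turn":[0,0,0]},{"translation":[0,0,-3],"turn":[0,0,0]},{"translation":[0,0,-3],"turn":[0,0,0]},{"translation":[0,0,-3],"turn":[0,0,0]},{"translation":[0,0,-3],"turn":[0,0,0]},{"translation":[0,0,0],"turn":[0,0,0]},{"translation":[0,0,0],"turn":[0,0,0]}]'
python3 -c "
from h import *
go(639,-8.5,115,-0.5)"
```

```text
t: 24.52
ee_pos: [0.4486, 0.1737, 0.0179]
tool_rot: [0.0, 0.683, 0.731, -0.001]
wrist_force: [0.2, 0.2, 0.7]
opening: 0.0512
gripper_force: 0.0
t: 25.1
ee_pos: [0.4481, 0.1736, 0.0173]
tool_rot: [0.0, 0.683, 0.731, -0.001]
wrist_force: [-0.1, -0.5, -0.6]
opening: -0.0003
gripper_force: 0.0
t: 25.68
ee_pos: [0.4487, 0.1749, 0.1583]
tool_rot: [-0.001, 0.682, 0.731, 0.001]
wrist_force: [-0.3, 0.5, -0.9]
opening: 0.0
gripper_force: 0.0
 t=25.7 tcp=[449. 175. 158.] h=4.0 tilt=0.2 j7=-0.35 | turn z 4.5 then tool x -18.17 y 19.19 z 4.33 cm
```

```bash
python3 -c "
from h import *
p,d=grab_frame('scene');W=cloud('scene',d)
cv2.imwrite('pics/s3.png',cv2.resize(p[150:390,250:490,::-1],(600,600)))
find('lid_square','scene',W,d,.006,.024);find('lid_square','scene',W,d,.028,.045)"
```

```text
lid_square  scene s=0.61 n=346 c=(448,174) short=61 long=62 shortdir=5 z=[0.009 0.012 0.02 ] ext=[339. 249. 374. 270.]
lid_square  scene s=0.28 n=380 c=(437,374) short=55 long=56 shortdir=148 z=[0.009 0.012 0.018] ext=[404. 305. 428. 326.]
lid_square  scene s=0.61 n=79 c=(448,176) short=16 long=31 shortdir=2 z=[0.029 0.033 0.036] ext=[339. 249. 374. 270.]
lid_square  scene s=0.28 n=66 c=(438,375) short=18 long=19 shortdir=59 z=[0.03  0.033 0.035] ext=[404. 305. 428. 326.]
```

View pics/s3.png

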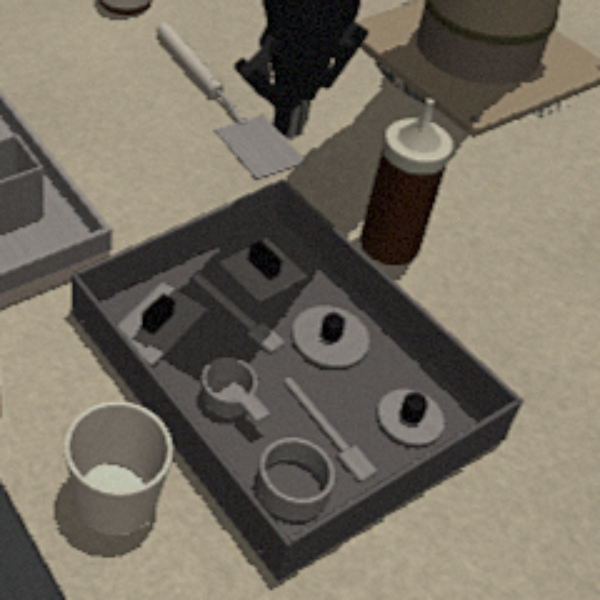

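```bash
python3 -c "
from h import *
p,d=grab_frame('scene');W=cloud('scene',d);o=get_obs()
c=calibration('scene');K=c['intrinsics']
def pr(X):
    x=K@(c['R']@X+c['t']);return x[:2]/x[2]
e=np.array(o['ee_pos']);print(e,pr(e),pr(e+[0,0,.019]))
m=(d>0)&(W[...,2]>.1)&(np.hypot(W[...,0]-e[0],W[...,1]-e[1])<.06)
P=W[m];print(len(P));
for lo in np.arange(.1,.3,.01):
    q=P[(P[:,2]>=lo)&(P[:,2]<lo+.01)]
    if len(q):print(round(lo,2),len(q),q.min(0).round(3),q.max(0).round(3))
"
```

```text
[0.44760705 0.17322777 0.1561987 ] [363.14764914 212.45109358] [364.28894368 206.01286189]
9819
0.18 5 [0.442 0.178 0.184] [0.454 0.184 0.189]
0.19 41 [0.433 0.168 0.19 ] [0.461 0.186 0.2  ]
0.2 47 [0.433 0.167 0.2  ] [0.461 0.186 0.209]
0.21 44 [0.432 0.166 0.21 ] [0.461 0.186 0.22 ]
0.22 32 [0.424 0.178 0.22 ] [0.462 0.187 0.23 ]
0.23 106 [0.41  0.165 0.23 ] [0.483 0.189 0.24 ]
0.24 101 [0.406 0.163 0.24 ] [0.49  0.191 0.25 ]
0.25 129 [0.396 0.158 0.25 ] [0.496 0.192 0.26 ]
0.26 131 [0.391 0.173 0.26 ] [0.507 0.192 0.27 ]
0.27 215 [0.389 0.166 0.27 ] [0.507 0.195 0.28 ]
0.28 162 [0.391 0.169 0.28 ] [0.504 0.196 0.29 ]
0.29 122 [0.429 0.167 0.29 ] [0.49  0.195 0.3  ]
```

The fingertips are really about 30 mm above the reported TCP (depth shows the tips at z≈0.186 with TCP 0.156), so I'll correct for that.

```bash

python3 -m pendant '[{"translation":[0,0,3],"turn":[0,0,0]},{"translation":[0,0,3],"turn":[0,0,0]},{"translation":[0,0,3],"turn":[0,0,0]},{"translation":[0,0,3],"turn":[0,0,0]},{"translation":[0,0,2],"turn":[0,0,0]},{"translation":[0,0,1],"turn":[0,0,0]},{"translation":[0,0,1],"turn":[0,0,0]},{"translation":[0,0,0.8],"turn":[0,0,0]},{"translation":[0,0,0],"turn":[0,0,0]},{"translation":[0,0,0],"turn":[0,0,0]}]' 0.6
python3 -m pendant '[{"translation":[0,0,0],"turn":[0,0,0]},{"translation":[0,0,0],"turn":[0,0,0]},{"translation":[0,0,0],"turn":[0,0,0]},{"translation":[0,0,0],"turn":[0,0,0]},{"translation":[0,0,0],"turn":[0,0,0]},{"translation":[0,0,0],"turn":[0,0,0]},{"translation":[0,0,0],"turn":[0,0,0]}]' 0 40
```

```text
t: 26.72
ee_pos: [0.4485, 0.1736, -0.0103]
tool_rot: [0.0, 0.683, 0.731, -0.001]
wrist_force: [-0.6, 0.3, -0.1]
opening: 0.0511
gripper_force: 0.0
t: 27.3
ee_pos: [0.4485, 0.174, -0.01]
tool_rot: [-0.0, 0.682, 0.731, -0.0]
wrist_force: [-2.0, 0.2, 6.7]
opening: 0.0149
gripper_force: 39.4
```

```bash

python3 -m pendant '[{"translation":[0,0,-2],"turn":[0,0,0]},{"translation":[0,0,-3],"turn":[0,0,0]},{"translation":[0,0,-3],"turn":[0,0,0]},{"translation":[0,0,-3],"turn":[0,0,0]},{"translation":[0,0,-3],"turn":[0,0,0]},{"translation":[0,0,0],"turn":[0,0,4.5]},{"translation":[0,0,0],"turn":[0,0,0]}]'
python3 -m pendant '[{"translation":[-2,2.15,0],"turn":[0,0,0]},{"translation":[-2,2.15,0],"turn":[0,0,0]},{"translation":[-2,2.15,0],"turn":[0,0,0]},{"translation":[-2,2.15,0],"turn":[0,0,0]},{"translation":[-2,2.15,0],"turn":[0,0,0]},{"translation":[-2,2.15,0],"turn":[0,0,0]},{"translation":[-2,2.15,0],"turn":[0,0,0]},{"translation":[-2,2.15,0],"turn":[0,0,0]},{"translation":[-2,2,0],"turn":[0,0,0]},{"translation":[0,0,0],"turn":[0,0,0]},{"translation":[0,0,0],"turn":[0,0,0]},{"translation":[0,0,0],"turn":[0,0,0]}]'
python3 -c "
from h import *
for cam in ('top','scene'):
    p,d=grab_frame(cam);W=cloud(cam,d)
    for n in('tub_square',): find(n,cam,W,d,.08,.1,n=1)
    find('lid_square',cam,W,d,.135,.16,n=1)
go(639,-8.5,73,-0.5)"
```

```text
t: 27.88
ee_pos: [0.4488, 0.1749, 0.1307]
tool_rot: [-0.001, 0.712, 0.703, 0.001]
wrist_force: [1.0, 0.4, -0.8]
opening: 0.0148
gripper_force: 39.5
t: 28.88
ee_pos: [0.6377, -0.0082, 0.128]
tool_rot: [-0.001, 0.71, 0.704, -0.002]
wrist_force: [0.3, 0.9, -0.9]
opening: 0.0149
gripper_force: 39.5
tub_square  top s=0.42 n=20 c=(612,-22) short=4 long=27 shortdir=176 z=[0.083 0.089 0.094] ext=[298. 189. 306. 200.]
lid_square  top s=0.57 n=79 c=(627,-31) short=17 long=42 shortdir=90 z=[0.148 0.151 0.154] ext=[303. 173. 308. 191.]
tub_square  scene s=0.77 n=256 c=(639,-8) short=59 long=63 shortdir=1 z=[0.081 0.088 0.092] ext=[238. 204. 266. 242.]
lid_square  scene s=0.91 n=300 c=(638,-7) short=61 long=62 shortdir=179 z=[0.148 0.151 0.155] ext=[238. 186. 270. 206.]
 t=29.2 tcp=[638.  -7. 129.] h=-0.5 tilt=0.1 j7=0.31 | turn z 0.0 then tool x -0.13 y 0.08 z 5.63 cm
```

```bash

python3 -m pendant '[{"translation":[-0.1,0.1,0],"turn":[0,0,0]},{"translation":[0,0,2],"turn":[0,0,0]},{"translation":[0,0,1.5],"turn":[0,0,0]},{"translation":[0,0,0.9],"turn":[0,0,0]},{"translation":[0,0,0.5],"turn":[0,0,0]},{"translation":[0,0,0.5],"turn":[0,0,0]},{"translation":[0,0,0],"turn":[0,0,0]},{"translation":[0,0,0],"turn":[0,0,0]}]'
```

```text
t: 29.85
ee_pos: [0.6395, -0.0095, 0.0755]
tool_rot: [0.0, 0.711, 0.703, -0.001]
wrist_force: [-0.4, 0.1, -0.7]
opening: 0.0145
gripper_force: 39.5
```

```bash

python3 -m pendant '[{"translation":[0,0,0.2],"turn":[0,0,0]},{"translation":[0,0,0.1],"turn":[0,0,0]},{"translation":[0,0,0],"turn":[0,0,0]},{"translation":[0,0,0],"turn":[0,0,0]}]'
```

```text
t: 30.18
ee_pos: [0.6398, -0.0095, 0.0731]
tool_rot: [0.0, 0.711, 0.703, -0.0]
wrist_force: [-1.0, 0.4, 6.7]
opening: 0.0148
gripper_force: 40.2
```

```bash

python3 -m pendant '[{"translation":[0,0,0],"turn":[0,0,0]},{"translation":[0,0,0],"turn":[0,0,0]},{"translation":[0,0,0],"turn":[0,0,0]},{"translation":[0,0,0],"turn":[0,0,0]},{"translation":[0,0,-1],"turn":[0,0,0]},{"translation":[0,0,-3],"turn":[0,0,0]},{"translation":[0,0,-3],"turn":[0,0,0]},{"translation":[0,0,-1.5],"turn":[0,0,0]},{"translation":[0,0,0],"turn":[0,0,0]},{"translation":[0,0,0],"turn":[0,0,0]}]' 0.6
python3 -c "
from h import *
p,d=grab_frame('scene');W=cloud('scene',d)
find('lid_square','scene',W,d,.09,.105,n=2);find('lid_oblong','scene',W,d,.028,.045,n=2)
find('lid_oblong','scene',W,d,.007,.024,n=2)
go(574.5,181.5,130,-68)"
```

```text
t: 31.02
ee_pos: [0.6398, -0.0093, 0.1584]
tool_rot: [0.001, 0.711, 0.703, -0.0]
wrist_force: [0.2, -0.5, -0.3]
opening: 0.051
gripper_force: 0.0
lid_square  scene s=0.65 n=12 c=(643,21) short=4 long=48 shortdir=92 z=[0.09  0.091 0.093] ext=[239. 215. 268. 243.]
lid_square  scene s=0.59 n=344 c=(640,-9) short=60 long=62 shortdir=1 z=[0.093 0.095 0.1  ] ext=[237. 204. 270. 225.]
lid_oblong  scene s=0.95 n=89 c=(575,183) short=16 long=35 shortdir=113 z=[0.029 0.033 0.036] ext=[298. 265. 335. 294.]
lid_oblong  scene s=0.95 n=459 c=(573,180) short=53 long=84 shortdir=110 z=[0.01  0.012 0.017] ext=[298. 265. 335. 294.]
 t=31.2 tcp=[639.  -9. 156.] h=-0.6 tilt=0.2 j7=0.29 | turn z 67.4 then tool x 1.18 y -20.08 z 2.63 cm
```

```bash

python3 -m pendant '[{"translation":[0,0,0],"turn":[0,0,6.75]},{"translation":[0,0,0],"turn":[0,0,6.75]},{"translation":[0,0,0],"turn":[0,0,6.75]},{"translation":[0,0,0],"turn":[0,0,6.75]},{"translation":[0,0,0],"turn":[0,0,6.75]},{"translation":[0,0,0],"turn":[0,0,6.75]},{"translation":[0,0,0],"turn":[0,0,6.75]},{"translation":[0,0,0],"turn":[0,0,6.75]},{"translation":[0,0,0],"turn":[0,0,6.75]},{"translation":[0,0,0],"turn":[0,0,6.75]}]'
python3 -m pendant '[{"translation":[0.15,-2.5,0],"turn":[0,0,0]},{"translation":[0.15,-2.5,0],"turn":[0,0,0]},{"translation":[0.15,-2.5,0],"turn":[0,0,0]},{"translation":[0.15,-2.5,0],"turn":[0,0,0]},{"translation":[0.15,-2.5,0],"turn":[0,0,0]},{"translation":[0.15,-2.5,0],"turn":[0,0,0]},{"translation":[0.15,-2.5,0],"turn":[0,0,0]},{"translation":[0.15,-2.5,0],"turn":[0,0,0]},{"translation":[0,0,3],"turn":[0,0,0]},{"translation":[0,0,3],"turn":[0,0,0]},{"translation":[0,0,0],"turn":[0,0,0]},{"translation":[0,0,0],"turn":[0,0,0]}]'
python3 -c "
from h import *
go(574.5,181.5,-10,-68)"
```

```text
t: 32.05
ee_pos: [0.639, -0.0092, 0.1564]
tool_rot: [0.001, 0.982, 0.187, -0.001]
wrist_force: [0.1, -0.0, 0.8]
opening: 0.0509
gripper_force: 0.0
t: 33.05
ee_pos: [0.5748, 0.1801, 0.0963]
tool_rot: [0.001, 0.982, 0.19, -0.002]
wrist_force: [0.4, -1.2, 1.5]
opening: 0.0509
gripper_force: 0.0
 t=33.0 tcp=[575. 180.  96.] h=-68.1 tilt=0.3 j7=-1.05 | turn z -0.1 then tool x 0.02 y -0.14 z 10.63 cm
```

```bash

python3 -m pendant '[{"translation":[0,-0.1,3],"turn":[0,0,0]},{"translation":[0,0,3],"turn":[0,0,0]},{"translation":[0,0,2],"turn":[0,0,0]},{"translation":[0,0,1],"turn":[0,0,0]},{"translation":[0,0,1],"turn":[0,0,0]},{"translation":[0,0,0.6],"turn":[0,0,0]},{"translation":[0,0,0],"turn":[0,0,0]},{"translation":[0,0,0],"turn":[0,0,0]}]' 0.6
python3 -m pendant '[{"translation":[0,0,0],"turn":[0,0,0]},{"translation":[0,0,0],"turn":[0,0,0]},{"translation":[0,0,0],"turn":[0,0,0]},{"translation":[0,0,0],"turn":[0,0,0]},{"translation":[0,0,0],"turn":[0,0,0]},{"translation":[0,0,0],"turn":[0,0,0]},{"translation":[0,0,0],"turn":[0,0,0]}]' 0 40
python3 -m pendant '[{"translation":[0,0,-2],"turn":[0,0,0]},{"translation":[0,0,-3],"turn":[0,0,0]},{"translation":[0,0,-3],"turn":[0,0,0]},{"translation":[0,0,-3],"turn":[0,0,0]},{"translation":[0,0,-3],"turn":[0,0,0]},{"translation":[0,0,0],"turn":[0,0,0]},{"translation":[0,0,0],"turn":[0,0,0]}]'
python3 -c "
from h import *
for cam in ('top','scene'):
    p,d=grab_frame(cam);W=cloud(cam,d)
    find('tub_oblong',cam,W,d,.08,.1,n=1);find('lid_oblong',cam,W,d,.14,.18,n=1)
go(642,-115,130,0)"
```

```text
t: 33.72
ee_pos: [0.5761, 0.1814, -0.0079]
tool_rot: [0.001, 0.982, 0.19, -0.0]
wrist_force: [0.1, -0.8, 0.1]
opening: 0.0515
gripper_force: 0.0
t: 34.3
ee_pos: [0.5759, 0.1816, -0.0081]
tool_rot: [0.0, 0.982, 0.19, -0.0]
wrist_force: [-0.7, 0.0, 6.1]
opening: 0.0149
gripper_force: 40.0
t: 34.88
ee_pos: [0.5762, 0.1819, 0.1324]
tool_rot: [-0.0, 0.982, 0.19, 0.001]
wrist_force: [-0.1, 0.3, -2.1]
opening: 0.0145
gripper_force: 39.2
tub_oblong  top s=0.85 n=148 c=(641,-115) short=51 long=84 shortdir=0 z=[0.081 0.091 0.096] ext=[316. 178. 349. 200.]
lid_oblong  top s=0.52 n=299 c=(558,173) short=49 long=51 shortdir=22 z=[0.151 0.154 0.176] ext=[219. 187. 242. 209.]
tub_oblong  scene s=0.70 n=315 c=(640,-7) short=58 long=62 shortdir=0 z=[0.093 0.095 0.098] ext=[237. 206. 266. 223.]
lid_oblong  scene s=0.57 n=533 c=(574,182) short=52 long=87 shortdir=112 z=[0.148 0.15  0.171] ext=[296. 230. 340. 252.]
 t=35.2 tcp=[575. 182. 130.] h=-68.1 tilt=0.2 j7=-1.08 | turn z -68.1 then tool x -29.65 y 6.70 z 0.01 cm
```

```bash

python3 -m pendant '[{"translation":[0,0,0],"turn":[0,0,-6.8]},{"translation":[0,0,0],"turn":[0,0,-6.8]},{"translation":[0,0,0],"turn":[0,0,-6.8]},{"translation":[0,0,0],"turn":[0,0,-6.8]},{"translation":[0,0,0],"turn":[0,0,-6.8]},{"translation":[0,0,0],"turn":[0,0,-6.8]},{"translation":[0,0,0],"turn":[0,0,-6.8]},{"translation":[0,0,0],"turn":[0,0,-6.8]},{"translation":[0,0,0],"turn":[0,0,-6.8]},{"translation":[0,0,0],"turn":[0,0,-6.8]}]'
python3 -m pendant '[{"translation":[-2.7,0.6,0],"turn":[0,0,0]},{"translation":[-2.7,0.6,0],"turn":[0,0,0]},{"translation":[-2.7,0.6,0],"turn":[0,0,0]},{"translation":[-2.7,0.6,0],"turn":[0,0,0]},{"translation":[-2.7,0.6,0],"turn":[0,0,0]},{"translation":[-2.7,0.6,0],"turn":[0,0,0]},{"translation":[-2.7,0.6,0],"turn":[0,0,0]},{"translation":[-2.7,0.6,0],"turn":[0,0,0]},{"translation":[-2.7,0.6,0],"turn":[0,0,0]},{"translation":[-2.7,0.6,0],"turn":[0,0,0]},{"translation":[-2.6,0.7,0],"turn":[0,0,0]},{"translation":[0,0,0],"turn":[0,0,0]}]'
python3 -m pendant '[{"translation":[0,0,0],"turn":[0,0,0]},{"translation":[0,0,0],"turn":[0,0,0]}]'
python3 -c "
from h import *
for cam in ('top','scene'):
    p,d=grab_frame(cam);W=cloud(cam,d)
    find('tub_oblong',cam,W,d,.08,.1,n=2);find('lid_oblong',cam,W,d,.135,.16,n=1)
go(641.5,-114,73,0)"
```

```text
t: 36.02
ee_pos: [0.5752, 0.1814, 0.1305]
tool_rot: [0.0, 0.706, 0.709, -0.001]
wrist_force: [-0.6, -0.4, -1.9]
opening: 0.0151
gripper_force: 39.2
t: 37.02
ee_pos: [0.6412, -0.1216, 0.1311]
tool_rot: [0.001, 0.71, 0.704, -0.002]
wrist_force: [0.3, -0.9, -0.9]
opening: 0.0148
gripper_force: 39.3
t: 37.18
ee_pos: [0.6418, -0.114, 0.1307]
tool_rot: [-0.0, 0.708, 0.707, -0.001]
wrist_force: [0.1, 0.5, -0.9]
opening: 0.0146
gripper_force: 39.3
tub_oblong top 0.65 few [204.2, 223.4, 244.1, 233.0]
tub_oblong  top s=0.43 n=15 c=(620,-151) short=10 long=17 shortdir=37 z=[0.089 0.093 0.096] ext=[336. 193. 349. 199.]
lid_oblong top 0.42 few [361.4, 175.0, 383.8, 206.9]
tub_oblong  scene s=0.86 n=211 c=(642,-97) short=52 long=120 shortdir=179 z=[0.08  0.087 0.093] ext=[216. 182. 247. 222.]
lid_oblong  scene s=0.74 n=289 c=(642,-112) short=53 long=88 shortdir=1 z=[0.149 0.151 0.154] ext=[217. 161. 251. 182.]
 t=37.5 tcp=[ 642. -113.  131.] h=-0.0 tilt=0.1 j7=0.46 | turn z -0.0 then tool x -0.05 y -0.06 z 5.84 cm
```

```bash

python3 -m pendant '[{"translation":[-0.05,-0.05,0],"turn":[0,0,0]},{"translation":[0,0,2],"turn":[0,0,0]},{"translation":[0,0,1.5],"turn":[0,0,0]},{"translation":[0,0,0.9],"turn":[0,0,0]},{"translation":[0,0,0.5],"turn":[0,0,0]},{"translation":[0,0,0.5],"turn":[0,0,0]},{"translation":[0,0,0.2],"turn":[0,0,0]},{"translation":[0,0,0],"turn":[0,0,0]},{"translation":[0,0,0],"turn":[0,0,0]}]'
```

```text
t: 38.23
ee_pos: [0.6418, -0.1152, 0.0759]
tool_rot: [0.0, 0.708, 0.707, -0.001]
wrist_force: [-0.7, 0.1, -2.2]
opening: 0.0147
gripper_force: 39.2
```

```bash

python3 -m pendant '[{"translation":[0,0,0.2],"turn":[0,0,0]},{"translation":[0,0,0],"turn":[0,0,0]},{"translation":[0,0,0],"turn":[0,0,0]}]'
```

```text
t: 38.48
ee_pos: [0.6423, -0.1153, 0.0749]
tool_rot: [0.001, 0.708, 0.707, -0.0]
wrist_force: [-2.4, 0.4, 6.8]
opening: 0.0148
gripper_force: 40.3
```

```bash

python3 -m pendant '[{"translation":[0,0,0],"turn":[0,0,0]},{"translation":[0,0,0],"turn":[0,0,0]},{"translation":[0,0,0],"turn":[0,0,0]},{"translation":[0,0,0],"turn":[0,0,0]},{"translation":[0,0,-1],"turn":[0,0,0]},{"translation":[0,0,-3],"turn":[0,0,0]},{"translation":[0,0,-3],"turn":[0,0,0]},{"translation":[0,0,-1.5],"turn":[0,0,0]},{"translation":[0,0,0],"turn":[0,0,0]},{"translation":[0,0,0],"turn":[0,0,0]}]' 0.6
python3 -c "
from h import *
p,d=grab_frame('scene');W=cloud('scene',d)
find('lid_oblong','scene',W,d,.09,.105,n=1);find('lid_large','scene',W,d,.028,.045,n=1)
find('tub_large','scene',W,d,.08,.1,n=1)
go(443,270,100,0)"
```

```text
t: 39.32
ee_pos: [0.6421, -0.1151, 0.1596]
tool_rot: [0.001, 0.708, 0.707, -0.0]
wrist_force: [0.2, -0.1, -0.1]
opening: 0.0513
gripper_force: 0.0
lid_oblong  scene s=0.92 n=315 c=(642,-115) short=52 long=89 shortdir=178 z=[0.093 0.095 0.1  ] ext=[219. 180. 249. 200.]
lid_large   scene s=0.70 n=55 c=(443,271) short=17 long=18 shortdir=23 z=[0.029 0.033 0.036] ext=[369. 272. 398. 293.]
tub_large   scene s=0.62 n=185 c=(645,-215) short=67 long=101 shortdir=13 z=[0.081 0.087 0.092] ext=[202. 158. 225. 195.]
 t=39.5 tcp=[ 641. -115.  157.] h=-0.1 tilt=0.2 j7=0.45 | turn z -0.1 then tool x 38.47 y -19.80 z 5.73 cm
```

```bash

python3 -m pendant '[{"translation":[2.75,-1.4,0],"turn":[0,0,0]},{"translation":[2.75,-1.4,0],"turn":[0,0,0]},{"translation":[2.75,-1.4,0],"turn":[0,0,0]},{"translation":[2.75,-1.4,0],"turn":[0,0,0]},{"translation":[2.75,-1.4,0],"turn":[0,0,0]},{"translation":[2.75,-1.4,0],"turn":[0,0,0]},{"translation":[2.75,-1.4,0],"turn":[0,0,0]},{"translation":[2.75,-1.4,0],"turn":[0,0,0]},{"translation":[2.75,-1.4,0],"turn":[0,0,0]},{"translation":[2.75,-1.4,0],"turn":[0,0,0]},{"translation":[2.75,-1.4,0],"turn":[0,0,0]},{"translation":[2.75,-1.4,0],"turn":[0,0,0]}]'
python3 -m pendant '[{"translation":[2.75,-1.5,0],"turn":[0,0,0]},{"translation":[2.75,-1.5,0],"turn":[0,0,0]},{"translation":[0,0,3],"turn":[0,0,0]},{"translation":[0,0,3],"turn":[0,0,0]},{"translation":[0,0,0],"turn":[0,0,0]},{"translation":[0,0,0],"turn":[0,0,0]},{"translation":[0,0,0],"turn":[0,0,0]}]'
python3 -c "
from h import *
go(443,270,-9,0)"
```

```text
t: 40.52
ee_pos: [0.4728, 0.2165, 0.1577]
tool_rot: [-0.0, 0.708, 0.707, -0.001]
wrist_force: [0.6, 0.4, 0.1]
opening: 0.051
gripper_force: 0.0
t: 41.1
ee_pos: [0.4449, 0.2698, 0.0993]
tool_rot: [0.0, 0.708, 0.706, -0.001]
wrist_force: [-0.9, 0.6, -0.3]
opening: 0.0513
gripper_force: 0.0
 t=41.1 tcp=[445. 270.  99.] h=-0.2 tilt=0.1 j7=-0.38 | turn z -0.2 then tool x 0.02 y -0.19 z 10.83 cm
```

```bash

python3 -m pendant '[{"translation":[0,-0.15,3],"turn":[0,0,0]},{"translation":[0,0,3],"turn":[0,0,0]},{"translation":[0,0,2],"turn":[0,0,0]},{"translation":[0,0,1],"turn":[0,0,0]},{"translation":[0,0,1],"turn":[0,0,0]},{"translation":[0,0,0.8],"turn":[0,0,0]},{"translation":[0,0,0],"turn":[0,0,0]},{"translation":[0,0,0],"turn":[0,0,0]}]' 0.6
python3 -m pendant '[{"translation":[0,0,0],"turn":[0,0,0]},{"translation":[0,0,0],"turn":[0,0,0]},{"translation":[0,0,0],"turn":[0,0,0]},{"translation":[0,0,0],"turn":[0,0,0]},{"translation":[0,0,0],"turn":[0,0,0]},{"translation":[0,0,0],"turn":[0,0,0]},{"translation":[0,0,0],"turn":[0,0,0]}]' 0 40
python3 -m pendant '[{"translation":[0,0,-2],"turn":[0,0,0]},{"translation":[0,0,-3],"turn":[0,0,0]},{"translation":[0,0,-3],"turn":[0,0,0]},{"translation":[0,0,-3],"turn":[0,0,0]},{"translation":[0,0,-3],"turn":[0,0,0]},{"translation":[0,0,0],"turn":[0,0,0]},{"translation":[0,0,0],"turn":[0,0,0]}]'
python3 -c "
from h import *
for cam in ('top','scene'):
    p,d=grab_frame(cam);W=cloud(cam,d)
    cv2.imwrite(f'pics/{cam}4.png',p[:,:,::-1])
    find('tub_large',cam,W,d,.08,.1,n=2);find('lid_large',cam,W,d,.14,.16,n=1);
    find('lid_square',cam,W,d,.09,.105,n=2)
    find('lid_oblong',cam,W,d,.09,.105,n=2)
go(647,-231,130,0)"
```

```text
t: 41.77
ee_pos: [0.443, 0.2704, -0.0091]
tool_rot: [0.0, 0.708, 0.707, -0.0]
wrist_force: [-0.2, -0.3, 0.4]
opening: 0.0512
gripper_force: 0.0
t: 42.35
ee_pos: [0.4429, 0.2706, -0.009]
tool_rot: [-0.0, 0.708, 0.707, -0.0]
wrist_force: [-1.1, -0.4, 7.4]
opening: 0.0182
gripper_force: 38.8
t: 42.93
ee_pos: [0.4433, 0.2712, 0.1315]
tool_rot: [-0.001, 0.707, 0.707, 0.001]
wrist_force: [0.2, 0.8, -1.7]
opening: 0.0183
gripper_force: 39.4
tub_large   top s=0.59 n=115 c=(646,-233) short=66 long=66 shortdir=22 z=[0.081 0.091 0.096] ext=[356. 178. 386. 208.]
lid_large   top s=0.63 n=206 c=(442,251) short=33 long=63 shortdir=83 z=[0.15  0.154 0.157] ext=[183. 224. 199. 246.]
lid_square  top s=0.62 n=303 c=(639,-11) short=57 long=62 shortdir=93 z=[0.093 0.097 0.101] ext=[287. 171. 307. 191.]
lid_oblong  top s=0.76 n=419 c=(641,-117) short=52 long=86 shortdir=0 z=[0.093 0.097 0.1  ] ext=[319. 177. 351. 195.]
tub_large   scene s=0.91 n=184 c=(645,-213) short=67 long=106 shortdir=13 z=[0.081 0.087 0.092] ext=[204. 158. 226. 193.]
lid_large   scene s=0.88 n=464 c=(445,274) short=61 long=70 shortdir=46 z=[0.148 0.15  0.152] ext=[378. 231. 412. 254.]
lid_square  scene s=0.89 n=342 c=(639,-8) short=61 long=63 shortdir=1 z=[0.093 0.095 0.098] ext=[236. 205. 268. 223.]
lid_oblong  scene s=0.72 n=338 c=(642,-113) short=51 long=85 shortdir=179 z=[0.093 0.095 0.099] ext=[216. 180. 253. 202.]
 t=43.4 tcp=[443. 270. 130.] h=-0.1 tilt=0.1 j7=-0.42 | turn z -0.1 then tool x -50.11 y 20.44 z -0.02 cm
```

View pics/scene4.png

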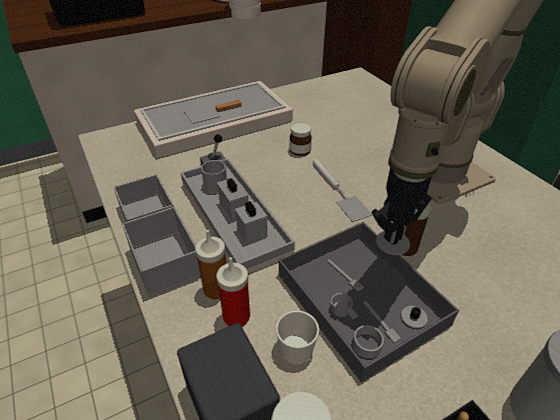

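Both lids are on at (231,195) and (252,218). The large round lid is held level at (395,243).

```bash

python3 -m pendant '[{"translation":[-2.8,1.15,0],"turn":[0,0,0]},{"translation":[-2.8,1.15,0],"turn":[0,0,0]},{"translation":[-2.8,1.15,0],"turn":[0,0,0]},{"translation":[-2.8,1.15,0],"turn":[0,0,0]},{"translation":[-2.8,1.15,0],"turn":[0,0,0]},{"translation":[-2.8,1.15,0],"turn":[0,0,0]},{"translation":[-2.8,1.15,0],"turn":[0,0,0]},{"translation":[-2.8,1.15,0],"turn":[0,0,0]},{"translation":[-2.8,1.15,0],"turn":[0,0,0]},{"translation":[-2.8,1.15,0],"turn":[0,0,0]}]'
python3 -m pendant '[{"translation":[-2.8,1.15,0],"turn":[0,0,0]},{"translation":[-2.8,1.15,0],"turn":[0,0,0]},{"translation":[-2.8,1.15,0],"turn":[0,0,0]},{"translation":[-2.8,1.15,0],"turn":[0,0,0]},{"translation":[-2.8,1.15,0],"turn":[0,0,0]},{"translation":[-2.8,1.15,0],"turn":[0,0,0]},{"translation":[-2.8,1.15,0],"turn":[0,0,0]},{"translation":[-2.5,0.9,0],"turn":[0,0,0]},{"translation":[0,0,0],"turn":[0,0,0]},{"translation":[0,0,0],"turn":[0,0,0]},{"translation":[0,0,0],"turn":[0,0,0]}]'
python3 -c "
from h import *
for cam in ('scene',):
    p,d=grab_frame(cam);W=cloud(cam,d)
    find('tub_large',cam,W,d,.08,.1,n=2);find('lid_large',cam,W,d,.135,.16,n=1)
go(647,-231.5,74,0)"
```

```text
t: 44.27
ee_pos: [0.5576, -0.0111, 0.1302]
tool_rot: [-0.0, 0.708, 0.707, -0.001]
wrist_force: [-0.4, -0.7, -0.8]
opening: 0.0179
gripper_force: 39.4
t: 45.18
ee_pos: [0.6463, -0.2305, 0.13]
tool_rot: [-0.0, 0.708, 0.707, -0.001]
wrist_force: [0.4, 0.2, -1.1]
opening: 0.0181
gripper_force: 39.5
tub_large   scene s=0.98 n=184 c=(644,-213) short=67 long=106 shortdir=11 z=[0.081 0.086 0.093] ext=[204. 161. 227. 195.]
tub_large   scene s=0.26 n=112 c=(805,135) short=58 long=82 shortdir=150 z=[0.081 0.09  0.1  ] ext=[200. 232. 225. 300.]
 t=45.3 tcp=[ 647. -229.  131.] h=0.0 tilt=0.1 j7=0.63 | turn z 0.0 then tool x -0.22 y 0.03 z 5.65 cm
```

```bash

python3 -m pendant '[{"translation":[-0.15,0,0],"turn":[0,0,0]},{"translation":[0,0,2],"turn":[0,0,0]},{"translation":[0,0,1.5],"turn":[0,0,0]},{"translation":[0,0,0.9],"turn":[0,0,0]},{"translation":[0,0,0.5],"turn":[0,0,0]},{"translation":[0,0,0.4],"turn":[0,0,0]},{"translation":[0,0,0.2],"turn":[0,0,0]},{"translation":[0,0,0],"turn":[0,0,0]},{"translation":[0,0,0],"turn":[0,0,0]}]'
```

```text
t: 46.08
ee_pos: [0.6466, -0.2327, 0.0761]
tool_rot: [0.0, 0.708, 0.707, -0.001]
wrist_force: [0.2, -0.3, -0.7]
opening: 0.018
gripper_force: 39.4
```

```bash

python3 -m pendant '[{"translation":[0,0,0.2],"turn":[0,0,0]},{"translation":[0,0,0],"turn":[0,0,0]},{"translation":[0,0,0],"turn":[0,0,0]}]'
```

```text
t: 46.33
ee_pos: [0.6467, -0.2328, 0.0742]
tool_rot: [0.001, 0.708, 0.707, -0.001]
wrist_force: [0.9, -0.9, 1.5]
opening: 0.0183
gripper_force: 39.7
```

Next: lower a little until it touches, release, rise, and look at the seating and the switch.

```bash

python3 -m pendant '[{"translation":[0,0,0.1],"turn":[0,0,0]},{"translation":[0,0,0],"turn":[0,0,0]},{"translation":[0,0,0],"turn":[0,0,0]}]'
python3 -m pendant '[{"translation":[0,0,0],"turn":[0,0,0]},{"translation":[0,0,0],"turn":[0,0,0]},{"translation":[0,0,0],"turn":[0,0,0]},{"translation":[0,0,0],"turn":[0,0,0]},{"translation":[0,0,-1],"turn":[0,0,0]},{"translation":[0,0,-3],"turn":[0,0,0]},{"translation":[0,0,-3],"turn":[0,0,0]},{"translation":[0,0,-3],"turn":[0,0,0]},{"translation":[0,-3,0],"turn":[0,0,0]},{"translation":[0,-3,0],"turn":[0,0,0]},{"translation":[0,-3,0],"turn":[0,0,0]},{"translation":[0,-3,0],"turn":[0,0,0]}]' 0.6
python3 -m pendant '[{"translation":[0,-3,0],"turn":[0,0,0]},{"translation":[0,-3,0],"turn":[0,0,0]},{"translation":[0,0,0],"turn":[0,0,0]},{"translation":[0,0,0],"turn":[0,0,0]}]' 0
python3 -c "
from h import *
for cam in ('top','scene'):
    p,d=grab_frame(cam);W=cloud(cam,d)
    for n in ('lid_large','lid_oblong','lid_square'):find(n,cam,W,d,.09,.105,n=1)
    find('switch',cam,W,d,.0,.2,n=2)
    m=(d>0)&(W[...,0]>.53)&(W[...,0]<.72)&(W[...,1]>-.43)&(W[...,1]<-.32)&(W[...,2]>.012)
    P=W[m]
    for lo in np.arange(.01,.14,.01):
        q=P[(P[:,2]>=lo)&(P[:,2]<lo+.01)]
        if len(q):print(round(lo,2),len(q),q.min(0).round(3),q.max(0).round(3))
    if cam=='scene':cv2.imwrite('pics/s5.png',cv2.resize(p[120:270,140:340,::-1],(800,600),interpolation=cv2.INTER_CUBIC))
go(540,-360,50,0)"
```

```text
t: 46.58
ee_pos: [0.6468, -0.2328, 0.0741]
tool_rot: [0.001, 0.708, 0.707, -0.0]
wrist_force: [-2.3, 1.2, 9.3]
opening: 0.0178
gripper_force: 40.5
t: 47.58
ee_pos: [0.525, -0.2325, 0.173]
tool_rot: [0.0, 0.708, 0.707, -0.001]
wrist_force: [-0.1, 0.9, 1.6]
opening: 0.0512
gripper_force: 0.0
t: 47.92
ee_pos: [0.4657, -0.2317, 0.1735]
tool_rot: [-0.0, 0.708, 0.706, 0.001]
wrist_force: [0.8, 1.2, -0.3]
opening: 0.0029
gripper_force: 0.0
lid_large   top s=0.58 n=396 c=(647,-234) short=67 long=68 shortdir=95 z=[0.093 0.097 0.101] ext=[361. 177. 391. 202.]
lid_oblong  top s=0.80 n=427 c=(642,-117) short=52 long=87 shortdir=180 z=[0.093 0.097 0.101] ext=[319. 177. 352. 195.]
lid_square  top s=0.68 n=325 c=(639,-11) short=59 long=61 shortdir=89 z=[0.093 0.097 0.1  ] ext=[291. 169. 308. 195.]
lid_large   scene s=0.63 n=243 c=(646,-228) short=61 long=66 shortdir=160 z=[0.093 0.095 0.1  ] ext=[204. 159. 224. 172.]
lid_oblong  scene s=0.65 n=356 c=(642,-114) short=53 long=90 shortdir=1 z=[0.093 0.095 0.099] ext=[217. 181. 252. 199.]
lid_square  scene s=0.61 n=342 c=(639,-8) short=60 long=61 shortdir=179 z=[0.093 0.095 0.099] ext=[238. 205. 269. 222.]
switch      scene s=0.55 n=96 c=(582,-366) short=30 long=32 shortdir=138 z=[0.036 0.084 0.099] ext=[215. 135. 221. 157.]
0.01 4 [ 0.636 -0.388  0.013] [ 0.637 -0.373  0.02 ]
0.02 100 [ 0.567 -0.389  0.02 ] [ 0.636 -0.341  0.03 ]
0.03 30 [ 0.59  -0.385  0.03 ] [ 0.61  -0.352  0.04 ]
0.04 8 [ 0.591 -0.368  0.041] [ 0.602 -0.358  0.048]
0.05 12 [ 0.586 -0.37   0.05 ] [ 0.597 -0.358  0.059]
0.06 9 [ 0.582 -0.37   0.062] [ 0.593 -0.358  0.07 ]
0.07 9 [ 0.573 -0.364  0.07 ] [ 0.59  -0.358  0.08 ]
0.08 19 [ 0.568 -0.373  0.083] [ 0.592 -0.354  0.09 ]
0.09 34 [ 0.568 -0.374  0.09 ] [ 0.59  -0.352  0.099]
0.1 2 [ 0.574 -0.366  0.1  ] [ 0.582 -0.356  0.101]
 t=48.4 tcp=[ 466. -232.  173.] h=-0.1 tilt=0.1 j7=0.58 | turn z -0.1 then tool x -12.76 y 7.36 z 12.27 cm
```

View pics/s5.png

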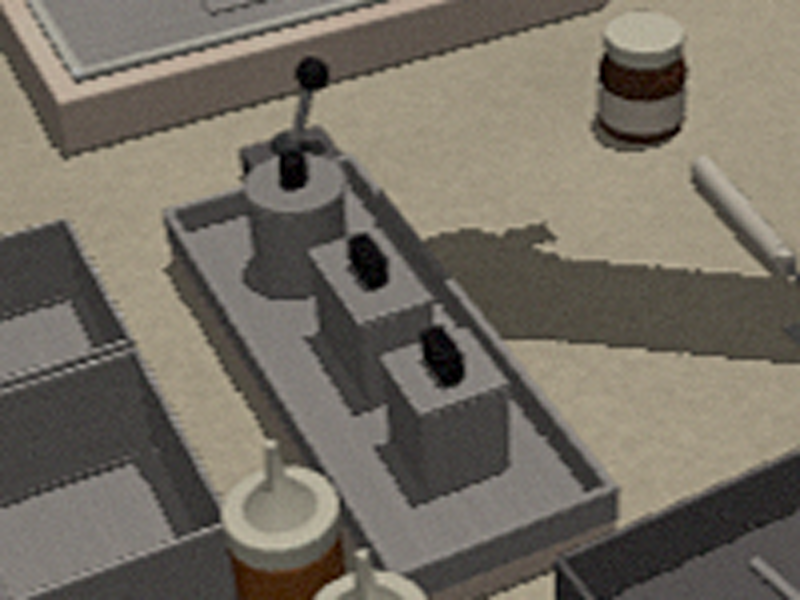

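All three lids sit flat, with flanges at 95–97 mm. The lever ball at (312,72) in the crop leans towards the robot, at about (580,-363,91) mm.

```bash

python3 -m pendant '[{"translation":[-3.2,1.8,0],"turn":[0,0,0]},{"translation":[-3.3,1.8,0],"turn":[0,0,0]},{"translation":[-3.3,1.8,0],"turn":[0,0,0]},{"translation":[-3.3,1.9,0],"turn":[0,0,0]},{"translation":[0,0,3],"turn":[0,0,0]},{"translation":[0,0,3],"turn":[0,0,0]},{"translation":[0,0,3],"turn":[0,0,0]},{"translation":[0,0,2.5],"turn":[0,0,0]},{"translation":[0,0,1.3],"turn":[0,0,0]},{"translation":[0,0,0],"turn":[0,0,0]},{"translation":[0,0,0],"turn":[0,0,0]}]' 0
python3 -c "
from h import *
go(556,-363,45,0)"
```

```text
t: 49.33
ee_pos: [0.5363, -0.3584, 0.0461]
tool_rot: [0.0, 0.708, 0.706, -0.001]
wrist_force: [0.2, 0.0, -0.7]
opening: -0.0004
gripper_force: 0.0
 t=49.3 tcp=[ 536. -358.   46.] h=-0.1 tilt=0.2 j7=0.93 | turn z -0.1 then tool x -0.46 y 1.97 z 0.11 cm
```

```bash

python3 -m pendant '[{"translation":[-0.45,1,0],"turn":[0,0,0]},{"translation":[0,1,0],"turn":[0,0,0]},{"translation":[0,1,0],"turn":[0,0,0]},{"translation":[0,1,0],"turn":[0,0,0]},{"translation":[0,0.7,0],"turn":[0,0,0]},{"translation":[0,0.7,0],"turn":[0,0,0]},{"translation":[0,0.7,0],"turn":[0,0,0]},{"translation":[0,0,0],"turn":[0,0,0]},{"translation":[0,0,0],"turn":[0,0,0]}]'
python3 -c "
from h import *
go(620,-363,45,0)
p,d=grab_frame('scene');W=cloud('scene',d)
m=(d>0)&(W[...,0]>.53)&(W[...,0]<.72)&(W[...,1]>-.39)&(W[...,1]<-.34)&(W[...,2]>.03)&(W[...,2]<.11)
P=W[m];print(len(P))
cv2.imwrite('pics/s6.png',cv2.resize(p[80:230,140:340,::-1],(600,450),interpolation=cv2.INTER_CUBIC))"
```

```text
t: 50.08
ee_pos: [0.5975, -0.3627, 0.0458]
tool_rot: [0.001, 0.708, 0.707, -0.001]
wrist_force: [-0.8, -0.9, 0.4]
opening: -0.0001
gripper_force: 0.0
 t=50.1 tcp=[ 598. -363.   46.] h=-0.1 tilt=0.1 j7=0.88 | turn z -0.1 then tool x -0.03 y 2.25 z 0.08 cm
200
```

View pics/s6.png

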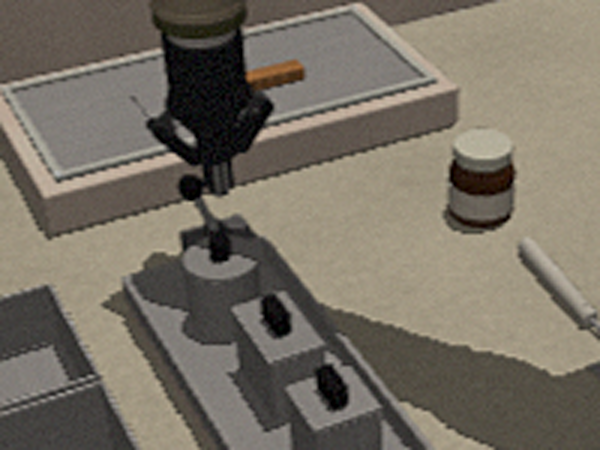

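The lever ball at (190,187) is past vertical; I'll keep pushing until it meets the stop.

```bash

python3 -m pendant '[{"translation":[0,0.4,0],"turn":[0,0,0]},{"translation":[0,0.4,0],"turn":[0,0,0]},{"translation":[0,0.2,0],"turn":[0,0,0]},{"translation":[0,0,0],"turn":[0,0,0]}]'
python3 -m pendant '[{"translation":[0,0.3,0],"turn":[0,0,0]},{"translation":[0,0.2,0],"turn":[0,0,0]},{"translation":[0,0,0],"turn":[0,0,0]}]'
python3 -m pendant '[{"translation":[0,0.3,0],"turn":[0,0,0]},{"translation":[0,0,0],"turn":[0,0,0]}]'
```

```text
t: 50.47
ee_pos: [0.6077, -0.3626, 0.0455]
tool_rot: [0.0, 0.708, 0.707, -0.001]
wrist_force: [-0.1, 0.4, 0.6]
opening: -0.0001
gripper_force: 0.0
t: 50.72
ee_pos: [0.6107, -0.3631, 0.0453]
tool_rot: [-0.001, 0.708, 0.706, -0.002]
wrist_force: [-7.4, 1.2, 2.2]
opening: 0.0002
gripper_force: 3.5
t: 50.88
ee_pos: [0.6112, -0.3632, 0.0451]
tool_rot: [-0.003, 0.709, 0.705, -0.003]
wrist_force: [-17.4, 5.4, 7.0]
opening: 0.0
gripper_force: 8.9
```

The tool no longer moves while the force rises, so it is at the stop. I'll nudge once more, retreat and check.

```bash

python3 -m pendant '[{"translation":[0,0.2,0],"turn":[0,0,0]},{"translation":[0,0,0],"turn":[0,0,0]},{"translation":[0,-1.5,0],"turn":[0,0,0]},{"translation":[0,-3,0],"turn":[0,0,0]},{"translation":[0,-3,0],"turn":[0,0,0]},{"translation":[0,-3,0],"turn":[0,0,0]},{"translation":[0,-3,-2],"turn":[0,0,0]},{"translation":[1,-2,-3],"turn":[0,0,0]},{"translation":[1,0,-3],"turn":[0,0,0]},{"translation":[0,0,-3],"turn":[0,0,0]},{"translation":[0,0,0],"turn":[0,0,0]},{"translation":[0,0,0],"turn":[0,0,0]}]'
python3 -c "
from h import *
for cam in('top','scene'):
    p,d=grab_frame(cam);W=cloud(cam,d)
    m=(d>0)&(W[...,0]>.53)&(W[...,0]<.72)&(W[...,1]>-.39)&(W[...,1]<-.34)&(W[...,2]>.03)&(W[...,2]<.12)
    P=W[m]
    for lo in np.arange(.03,.11,.01):
        q=P[(P[:,2]>=lo)&(P[:,2]<lo+.01)]
        if len(q):print(round(lo,2),len(q),q.min(0).round(3),q.max(0).round(3))
    for n in ('lid_large','lid_oblong','lid_square'):find(n,cam,W,d,.09,.105,n=1)
    if cam=='scene':cv2.imwrite('pics/s7.png',p[:,:,::-1])
"
```

```text
t: 51.88
ee_pos: [0.4636, -0.3426, 0.1574]
tool_rot: [0.002, 0.708, 0.707, 0.0]
wrist_force: [-0.1, 0.2, -0.4]
opening: 0.0003
gripper_force: 0.0
0.03 77 [ 0.568 -0.387  0.03 ] [ 0.632 -0.345  0.04 ]
0.04 7 [ 0.598 -0.371  0.041] [ 0.613 -0.355  0.05 ]
0.05 11 [ 0.609 -0.371  0.05 ] [ 0.623 -0.363  0.058]
0.06 8 [ 0.619 -0.372  0.061] [ 0.626 -0.364  0.07 ]
0.07 7 [ 0.622 -0.369  0.07 ] [ 0.638 -0.357  0.079]
0.08 20 [ 0.624 -0.38   0.082] [ 0.645 -0.356  0.09 ]
0.09 42 [ 0.624 -0.38   0.09 ] [ 0.646 -0.355  0.1  ]
0.1 1 [ 0.636 -0.365  0.101] [ 0.636 -0.365  0.101]
lid_large   top s=0.82 n=386 c=(646,-234) short=67 long=68 shortdir=19 z=[0.093 0.097 0.101] ext=[360. 176. 386. 200.]
lid_oblong  top s=0.83 n=419 c=(642,-117) short=54 long=85 shortdir=2 z=[0.093 0.097 0.101] ext=[321. 176. 352. 197.]
lid_square  top s=0.56 n=316 c=(639,-11) short=59 long=62 shortdir=95 z=[0.093 0.097 0.1  ] ext=[289. 171. 308. 193.]
0.03 27 [ 0.594 -0.381  0.03 ] [ 0.614 -0.348  0.04 ]
0.04 8 [ 0.611 -0.367  0.042] [ 0.617 -0.362  0.05 ]
0.05 10 [ 0.615 -0.365  0.052] [ 0.625 -0.358  0.06 ]
0.06 10 [ 0.618 -0.365  0.061] [ 0.631 -0.36   0.07 ]
0.07 11 [ 0.624 -0.367  0.07 ] [ 0.647 -0.354  0.08 ]
0.08 28 [ 0.625 -0.37   0.08 ] [ 0.648 -0.35   0.089]
0.09 22 [ 0.627 -0.375  0.09 ] [ 0.645 -0.356  0.097]
lid_large   scene s=0.54 n=269 c=(645,-231) short=66 long=70 shortdir=159 z=[0.092 0.095 0.099] ext=[204. 157. 225. 170.]
lid_oblong  scene s=0.56 n=356 c=(642,-115) short=53 long=91 shortdir=0 z=[0.093 0.095 0.099] ext=[218. 181. 252. 197.]
lid_square  scene s=0.87 n=340 c=(639,-8) short=61 long=61 shortdir=1 z=[0.092 0.095 0.1  ] ext=[236. 206. 268. 221.]
```

View pics/s7.png

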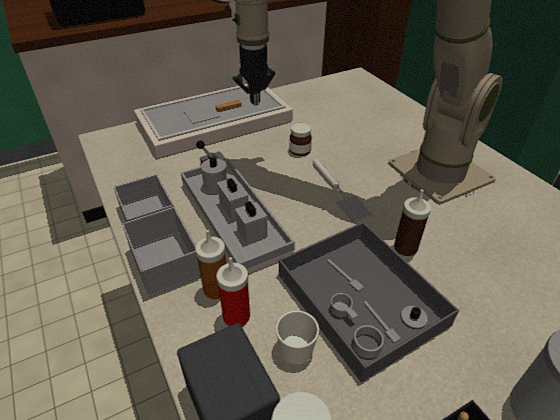

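The lever at (202,147) now leans fully away from the robot, mirroring its start angle. All the lids sit flat, the tools are still in the crate, and the bottles, jar and cup are standing.

```bash
python3 -c "
from workcell import *
print(ticket.sign_off())"
```

```text
the job is handed in; nothing more can be done
None
```

The job is handed in: all three small containers (large round, square and oblong) stand upright in the rail, each with its matching lid sitting flat, and the switch was then pushed over to its stop; in the last picture the tools were still in the crate and nothing had been knocked over.

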